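# Seat a rubber heel lift in the corner of a heel-drilling jig

### The arm

A 6-joint arm with a two-finger parallel gripper is mounted at the origin on a cart in front of the work surface, level with it; the furniture and walls round the work are solid. World frame = base frame: x ahead of the robot, y to its left, z up, the work surface at z = 0. Lengths are in m, angles in rad, forces in N, time in s.
With the tool pointing down it reaches from about 0.375 to 0.9 m from the base axis. Payload 3.1 kg.
Tool frame: the origin (TCP) lies midway between the tips of the shut fingers; the grasp point (between the pads) lies 19 mm behind it (grip_depth is the distance from the TCP to the grasp point, in m); y points along the fingers, z is the direction in which the jaws open and shut, and the axes are right-handed (so a half turn about y gives the same grasp; the last joint's range is limited). The gripper opens to 85 mm and grips with 20 to 120 N. Pads are 22 mm wide; open, the fingers measure 114 mm over their backs; the gripper's body (76 mm by 85 mm) begins 54 mm behind the grasp point. The pads swing forward as they close: fully open they stand 13 mm farther back than shut.
Start: joints at [-1.52, 0.527, 1.433, -0, 1.181, -0.178], TCP at [0.142, -0.609, 0.201] pointing down, gripper open.
Joint ranges: [-3.08, 3.08], [-0.75, 2.2], [0.22, 2.44], [-1.43, 4.57], [0, 2.65], [-2.85, 2.85]. Speed limits (rad/s): [2.79, 2.79, 3.14, 3.14, 3.14, 3.14].

### API

Orientations are given as a unit quaternion [x, y, z, w].
In Python, from station import sense, snapshot, camera_model, sign_off, grip_depth gives the robot as it stands.
- The arm moves only by the tool play_rows, never from a script. Its argument "deltas" is a list of rows, each a list of 6 numbers: the shift along the tool's x, y, z in m, then the turn, a rotation vector about the tool's x, y, z in rad. A call has 1 to 12 rows; each row is the pose to reach, as a shift and turn from the pose commanded when the call began, along the tool's axes at that moment; what a row does not reach only later rows make up. A row lasts 1/10 s, in which the tool goes at most 50 mm and 8.59 degrees, less where a joint would pass 70% of its speed; a pose out of reach is approached as far as the arm can. A call with a gripper value outside its range is refused whole. "gripper" is the finger opening in m, from 0 to 0.0854, set as the call begins (left out, the last holds). The fingers move at their own pace and stop on an object; "force" is the grip in N (left out, the last holds). Time passes only in rows, so rows that repeat a pose let the fingers close. It gives the time, the measured TCP pose, the force and the opening at its end, in the units of the state.
- sense(): the state, without advancing time (a new reading comes with each control period).
- snapshot(name): name is "side" or "top"; returns the picture (384x512x3 uint8, red, green, blue); there is no depth.
- camera_model(name): a dict with "fx", "fy", "cx", "cy" (pixels), "distortion" ([k1, k2, p1, p2, k3] as OpenCV has them; the pictures are not rectified), "camera_from_world" (4x4, takes a point from world to camera coordinates). Camera axes: x right, y up, looking along -z (the intrinsics and any distortion apply to the point x, -y, -z); pixel columns grow to the right and rows downward; lengths in m; the calibration is good to about 2 mm. A picture is of the moment at which its call begins. camera_model takes no time and is no camera call.
- sign_off(): hands the job in, once; it reports no verdict.
The state is a dict: "t": time; "q": joint angles; "qd": joint speeds; "tau": joint torques, N m; "tcp_pos": TCP position; "tool_rot": TCP orientation; "force": force on the tool from outside, world axes, zero at the start; "ft_torque": the same for the moment, N m; "finger_gap": opening from 0.0 (shut) to 1.0 (fully open).
Only numpy, scipy, OpenCV 4.12 (cv2) and the standard library are available. Lean on these libraries where they do the work, as an engineer would, in place of code of your own. Each camera call takes 0.05 s, during which the arm holds its last target.

### The job

Load the drilling jig with the black rubber heel lift that lies loose on its plywood bed. With the tips or the outside of the fingers, push the heel square against the long aluminium fence first, so that its straight edge lies flat on it; then slide it along the fence, keeping it against it, past the sprung red roller and under the clear guide plate until it is fully home in the corner against the steel end stop, with the roller sprung in behind it. Only push it, never pick it up, and leave everything else on the bench where it is.

Things in the scene. Friction and masses are not known exactly. Their poses are not given: they have to be found in the camera images.
- heel: The rubber heel lift to be loaded: black, flat, 64 mm (its x) by 66 mm (its y) by 12 mm thick, about 60 g, lying on the jig's bed. Origin: centre of its underside; z up. Flanks nearly straight: x = +-32 mm at y = -8 mm, +-29.5 mm at y = +31 mm. It starts on the open end of the bed with its straight edge toward the fence, turned up to 25 degrees, clear of the fence and roller.
- heel_straight_edge (a point): Middle of the heel's straight edge (56 mm long, at its y = +32.7 mm), half-way up. It must end flat on the fence.
- heel_crown (a point): Crown of the heel's rounded back (at its y = -32.7 mm), half-way up. The back runs from the flanks at (x, y) = (+-31, -9) over (+-17.6, -28.4) to the crown at (0, -32.7) mm. Rubber grips a finger well: a turned heel pushed just at the crown can jam askew between finger and fence; pushed beside the crown, on the side that lags behind, it turns flat.
- jig: Heel-drilling jig, screwed to the bench, immovable. Origin on the bench top (z = 0) under the seated heel's centre. x runs along the fence toward the end stop (which is at the robot's end), y toward the fence (on the robot's right), z up. Plywood bed: top at z = 12 mm, x -170 to +52, y -86 to +50 mm. Grey plunger housing: x -45 to -17, y -87 to -50 mm, up to z = 34 mm.
- seat (a point): Point on the bed's top (jig z = 12 mm): a heel fully home has its origin here and its axes parallel to the jig's. With the heel home its rear flank is at jig x = -32 mm and stays free for a finger from jig y = -8 to +32 mm, between roller and fence.
- fence (a point): Middle of the upper edge of the aluminium fence's slick white plastic face strip. The face is the plane jig y = +32.7 mm, from jig x = -166 to +50 mm, from the bed up to jig z = 26 mm.
- end_stop (a point): Middle of the upper edge of the dark steel end stop's face. The face is the plane jig x = +32 mm, from jig y = -20 to +33 mm, from the bed up to jig z = 26 mm.
- guide_plate (a point): Centre of the top of the clear guide plate with five brass bushes, fixed over the corner: jig x -14 to +49 mm, y -17 to +49 mm. Underside at jig z = 26 mm (2 mm above a heel), top at 32 mm, screw and bush heads up to 35 mm.
- roller_top (a point): Centre of the top of the red roller (16 mm across, upright, spins freely, jig z 14 to 24 mm) at jig x = -31 mm; jig y = -17 mm with the plunger out. A heel slid along the fence meets it at jig x = about -62 mm and pushes it back with its rounded back (takes 5 to 12 N). In the last 7 mm the roller springs in behind the heel, drives it into the corner and keeps it there.
- plunger (a joint): Travel of the roller's plunger in m: 0 = roller fully out toward the fence, grows as it is pushed away from the fence, 0.028 at most; spring 3 N at 0 rising to 7 N. About 0.024 as the heel's crown passes, about 0.006 with the heel home.
- spare_heel: a second black rubber heel lift of the same size, lying on the bare bench (not on the jig); stands by on the bench and must stay put. Origin: centre of its underside.
- polish_tin: round open tin of brown polish, 64 mm across, 15 mm high; stands by on the bench and must stay put. Origin: centre of its underside.
- wax_cake: cake of pale beeswax, 34x49x20 mm; stands by on the bench and must stay put. Origin: centre of its underside.

How it is judged:
By the outcome, as a careful person would: the job done as asked, in the order asked, and still so for the second after the job is handed in, with the robot touching nothing.
It also fails if it takes over 58 s, if anything falls off the work surface, if the arm or the gripper's body presses on something with over 40 N, if the wrist force passes 120 N, or if a joint passes its speed limit or range.

## Working session

There is one attempt and no reset: what is moved stays moved. The work goes in short steps, Python scripts to look and compute and a tool call to move; the robot and the scene stay as the last step left them, time stands still between calls to the robot, and variables do not carry over. Pictures are saved under pics/ and viewed, and the job is handed in when it is done.

Besides the shell and the picture viewer there is one more tool, called after "Emit:" as name([rows], argument=value, ...), one row to a line, values as JSON. play_rows: Moves the arm, as the interface text tells. Its arguments: {"type":"object","properties":{"deltas":{"type":"array"},"gripper":{"type":"number"},"force":{"type":"number"}},"required":["deltas"]}

```bash
ls; mkdir -p pics
python3 - <<'E'
from station import *
import cv2
print(sense()); print(grip_depth)
for n in ("top","side"):
    im=snapshot(n); cv2.imwrite(f"pics/{n}0.png",im[:,:,::-1]); print(n,camera_model(n))
E
```

```text
pics
{'t': 0.0, 'q': array([-1.51949975e+00,  5.28443574e-01,  1.43393246e+00,  2.51587324e-05,
        1.18142303e+00, -1.78512333e-01]), 'qd': array([-0.00122245,  0.00068438,  0.00201325, -0.00092809, -0.00013487,
        0.00160366]), 'tau': array([-9.51750917e-04, -4.42342615e+01, -1.78026563e+01, -1.70161447e-04,
        8.55073653e-03, -1.26412630e-05]), 'tcp_pos': array([ 0.14235657, -0.60774781,  0.200238  ]), 'tool_rot': array([-0.08100984,  0.70322188, -0.70166592,  0.08112543]), 'force': array([-0.08870692,  0.31510451, -0.5610329 ]), 'ft_torque': array([0.01363354, 0.04230499, 0.01552731]), 'finger_gap': 1.0055559130122491}
0.0187
top {'fx': 412.465254069882, 'fy': 412.465254069882, 'cx': 261.72133619734336, 'cy': 188.5737570632152, 'distortion': array([0.04449978, 0.        , 0.        , 0.        , 0.        ]), 'camera_from_world': array([[-0.03052491, -0.99949933, -0.00832543, -0.19896258],
       [ 0.99753296, -0.03098953,  0.06298928, -0.45502876],
       [-0.06321575, -0.00638215,  0.99797948, -0.89003974],
       [ 0.        ,  0.        ,  0.        ,  1.        ]])}
side {'fx': 496.68215697895107, 'fy': 496.68215697895107, 'cx': 246.70699813159783, 'cy': 187.29113268389753, 'distortion': array([-0.06029131,  0.        ,  0.        ,  0.        ,  0.        ]), 'camera_from_world': array([[-0.9514948 , -0.30718193,  0.01723078,  0.37747562],
       [ 0.14633507, -0.40258604,  0.90360972, -0.21367733],
       [-0.27063571,  0.86230142,  0.42801001, -0.62443276],
       [ 0.        ,  0.        ,  0.        ,  1.        ]])}
```

View pics/top0.png

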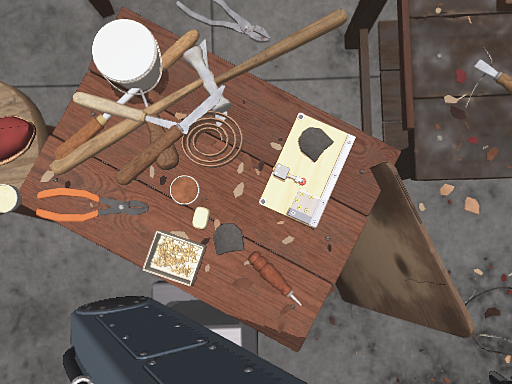

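View pics/side0.png

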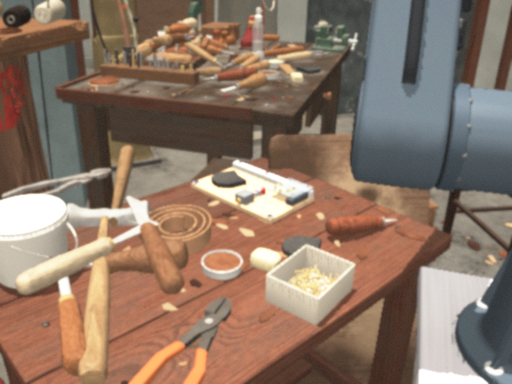

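The top view shows the jig around (307,170): the heel at (316,144), the roller at (302,181), the guide plate at (305,206) and the fence on the right. The spare heel is at (229,238), the tin at (184,190) and the wax at (201,217).

```bash
cat > h.py <<'E'
import numpy as np, cv2
from station import *
def proj(n,P):
    m=camera_model(n);T=m["camera_from_world"];P=np.atleast_2d(P)
    c=P@T[:3,:3].T+T[:3,3]; c=c*[1,-1,-1]
    K=np.array([[m["fx"],0,m["cx"]],[0,m["fy"],m["cy"]],[0,0,1.]])
    return cv2.projectPoints(c.reshape(-1,1,3),np.zeros(3),np.zeros(3),K,m["distortion"])[0][:,0]
def unproj(n,uv,z):
    m=camera_model(n);T=m["camera_from_world"];uv=np.atleast_2d(np.float64(uv))
    K=np.array([[m["fx"],0,m["cx"]],[0,m["fy"],m["cy"]],[0,0,1.]])
    p=cv2.undistortPoints(uv.reshape(-1,1,2),K,m["distortion"])[:,0]
    d=np.c_[p[:,0],-p[:,1],-np.ones(len(p))]@T[:3,:3]
    o=-T[:3,:3].T@T[:3,3]
    return o+d*((z-o[2])/d[:,2])[:,None]
def crop(n,im,x0,y0,w,h,s,name):
    c=cv2.resize(im[y0:y0+h,x0:x0+w,::-1],None,fx=s,fy=s,interpolation=cv2.INTER_CUBIC)
    cv2.imwrite(name,c)
E
python3 - <<'E'
from h import *
im=cv2.imread("pics/top0.png")[:,:,::-1]
crop("top",im,250,105,110,130,4.6,"pics/topc0.png")
im=cv2.imread("pics/side0.png")[:,:,::-1]
crop("side",im,185,150,140,80,5.6,"pics/sidec0.png")
E
```

```text
(no output)
```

View pics/topc0.png

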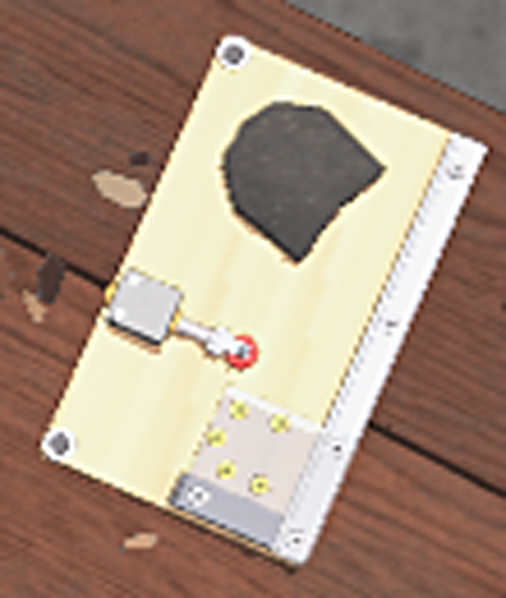

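View pics/sidec0.png

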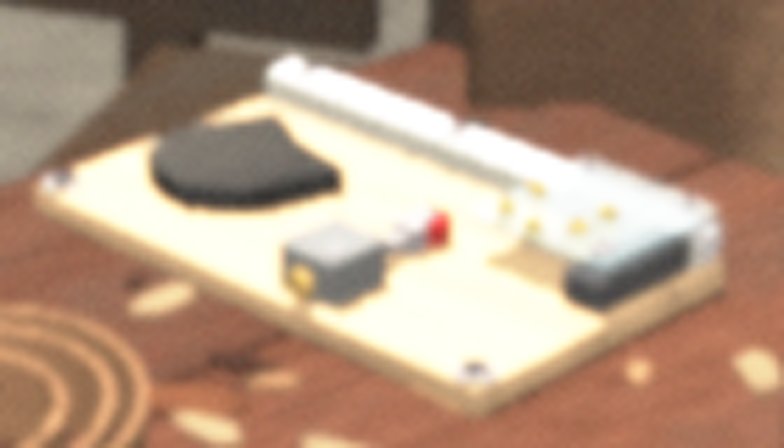

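```bash
cat >> h.py <<'E'
from scipy.optimize import least_squares
def cs(p,x0,y0,s): return (np.array(p,float)+.5)/s-.5+[x0,y0]
def w(pose,P):
    x,y,a=pose; P=np.atleast_2d(np.array(P,float)); c,s=np.cos(a),np.sin(a)
    return np.c_[x+c*P[:,0]-s*P[:,1], y+s*P[:,0]+c*P[:,1], P[:,2]]
HEEL=np.array([(-28,32.7),(28,32.7),(29.5,31),(32,-8),(31,-9),(17.6,-28.4),(0,-32.7),(-17.6,-28.4),(-31,-9),(-32,-8),(-29.5,31)])/1e3
E
cat > fit.py <<'E'
from h import *
pts=[((-170,-86,12),(220,36)),((52,-86,12),(43,452)),((-31,-17,24),(242,352)),((-45,-87,34),(131,268)),((-45,-50,34),(184,284)),((-17,-50,34),(160,344)),((-17,-87,34),(107,318)),((-14,-17,32),(228,388)),((-166,32.7,26),(452,136))]
P=np.array([p[0] for p in pts])/1e3; uv=cs([p[1] for p in pts],250,105,4.6)
c0=unproj("top",uv[2],.024)[0]
f=lambda q:(proj("top",w(q,P))-uv).ravel()
best=min((least_squares(f,[c0[0],c0[1],a],loss="soft_l1") for a in np.arange(-3,3.2,.8)),key=lambda r:r.cost)
J=best.x; print("jig",J,np.degrees(J[2])); print(f(J).reshape(-1,2).round(1))
# heel
im=cv2.imread("pics/top0.png"); g=im.max(2)
m=np.zeros_like(g); m[120:170,290:342]=255
bw=((g<95)&(m>0)).astype(np.uint8); n,l,st,ce=cv2.connectedComponentsWithStats(bw)
k=1+np.argmax(st[1:,4]); print(st[k],ce[k])
cn=max(cv2.findContours((l==k).astype(np.uint8),0,1)[0],key=len)[:,0]
W=unproj("top",cn,.024)[:,:2]
# to jig coords
c,s=np.cos(J[2]),np.sin(J[2]); R=np.array([[c,s],[-s,c]])
print("corner approx jig mm",((W-J[:2])@R.T*1e3).round(0)[::4].tolist())
mask=(l==k).astype(np.uint8)
def iou(q):
    p=np.zeros((52*8,54*8),np.uint8)
    u=(proj("top",w(q,np.vstack([np.c_[HEEL,0*HEEL[:,:1]+.024]])))-[289,119]+.5)*8
    cv2.fillPoly(p,[u.astype(np.int32)],1)
    p2=np.zeros_like(p);u=(proj("top",w(q,np.c_[HEEL,0*HEEL[:,:1]+.012]))-[289,119]+.5)*8
    cv2.fillPoly(p2,[u.astype(np.int32)],1); p=np.maximum(p,p2)
    m=cv2.resize(mask[119:171,289:343],None,fx=8,fy=8,interpolation=0)
    return 1-(p&m).sum()/(p|m).sum()
from scipy.optimize import minimize
cx=unproj("top",ce[k],.02)[0]
r=min((minimize(iou,[cx[0],cx[1],J[2]+a],method="Nelder-Mead",options=dict(initial_simplex=[[cx[0]+dx,cx[1]+dy,J[2]+a+da] for dx,dy,da in((0,0,0),(.004,0,0),(0,.004,0),(0,0,.1))])) for a in (-.4,-.2,0,.2,.4)),key=lambda r:r.fun)
H=r.x; hj=R@(H[:2]-J[:2])*1e3
print("heel",H,r.fun,"in jig mm",hj,"rel deg",np.degrees(H[2]-J[2]))
np.save("J.npy",J); np.save("H0.npy",H)
s=4.6; o=cv2.resize(im[105:235,250:360],None,fx=s,fy=s,interpolation=cv2.INTER_CUBIC)
dr=lambda P,col:cv2.polylines(o,[(((proj("top",P)-[250,105]+.5)*s)-.5).astype(np.int32)],True,col,1)
B=lambda x0,x1,y0,y1,z:w(J,np.array([(x0,y0,z),(x1,y0,z),(x1,y1,z),(x0,y1,z)])/1e3)
dr(B(-170,52,-86,50,12),(255,0,0));dr(B(-45,-17,-87,-50,34),(0,200,0));dr(B(-14,49,-17,49,32),(0,0,255));dr(B(-166,50,32.7,32.7,26),(255,0,255));dr(B(32,32,-20,33,26),(0,255,255))
dr(w(H,np.c_[HEEL,0*HEEL[:,:1]+.024]),(0,255,0))
cv2.imwrite("pics/fit0.png",o)
im=cv2.imread("pics/side0.png");s=5.6;o=cv2.resize(im[150:230,185:325],None,fx=s,fy=s)
dr=lambda P,col:cv2.polylines(o,[(((proj("side",P)-[185,150]+.5)*s)-.5).astype(np.int32)],True,col,1)
dr(B(-170,52,-86,50,12),(255,0,0));dr(B(-45,-17,-87,-50,34),(0,200,0));dr(B(-14,49,-17,49,32),(0,0,255));dr(B(-166,50,32.7,32.7,26),(255,0,255));
dr(w(H,np.c_[HEEL,0*HEEL[:,:1]+.024]),(0,255,0))
cv2.imwrite("pics/fit0s.png",o)
E
python3 fit.py
```

```text
jig [ 0.42595983 -0.30304096  2.69680316] 154.51543928257956
[[ 0.6 -0.6]
 [-1.3  0.8]
 [-0.   0.1]
 [-2.8 -1. ]
 [ 1.5  2.4]
 [ 1.5  1.2]
 [-2.8 -0. ]
 [ 0.2 -0.8]
 [ 0.3 -0.7]]
[299 128  34  34 297] [311.5959596  147.20875421]
corner approx jig mm [[-143.0, -52.0], [-133.0, -57.0], [-123.0, -58.0], [-113.0, -60.0], [-105.0, -57.0], [-98.0, -51.0], [-91.0, -44.0], [-89.0, -33.0], [-84.0, -22.0], [-82.0, -11.0], [-92.0, -9.0], [-103.0, -6.0], [-114.0, -4.0], [-121.0, 3.0], [-130.0, 6.0], [-139.0, 5.0], [-143.0, -7.0], [-148.0, -18.0], [-150.0, -29.0], [-149.0, -38.0], [-149.0, -38.0], [-150.0, -29.0], [-149.0, -21.0], [-143.0, -12.0], [-140.0, -3.0], [-137.0, 5.0], [-129.0, 4.0], [-122.0, -0.0], [-116.0, -4.0], [-105.0, -7.0], [-107.0, -17.0], [-104.0, -25.0], [-98.0, -28.0], [-103.0, -32.0], [-111.0, -31.0], [-110.0, -28.0], [-109.0, -37.0], [-108.0, -44.0], [-115.0, -44.0], [-109.0, -51.0], [-116.0, -52.0], [-116.0, -59.0], [-126.0, -58.0], [-134.0, -55.0], [-144.0, -50.0], [-144.0, -50.0]]
heel [ 0.54778999 -0.32720801  2.36415391] 0.6206482833090043 in jig mm [-120.37454189  -30.6039768 ] rel deg -19.059397984832746
```

```bash
sed -i 's/g<95/g<130/' fit.py; python3 fit.py | tail -1
```

```text
corner approx jig mm [[-148.0, -45.0], [-143.0, -52.0], [-133.0, -57.0], [-126.0, -58.0], [-115.0, -61.0], [-107.0, -57.0], [-100.0, -52.0], [-92.0, -46.0], [-89.0, -38.0], [-86.0, -27.0], [-84.0, -17.0], [-85.0, -8.0], [-95.0, -7.0], [-106.0, -5.0], [-114.0, -2.0], [-124.0, 4.0], [-133.0, 9.0], [-139.0, 5.0], [-143.0, -7.0], [-148.0, -18.0], [-152.0, -30.0], [-149.0, -38.0]]Traceback (most recent call last):
  File "fit.py", line 29, in <module>
    r=min((minimize(iou,[cx[0],cx[1],J[2]+a],method="Nelder-Mead",options=dict(initial_simplex=[[cx[0]+dx,cx[1]+dy,J[2]+a+da] for dx,dy,da in((0,0,0),(.004,0,0),(0,.004,0),(0,0,.1))])) for a in (-.4,-.2,0,.2,.4)),key=lambda r:r.fun)
  File "fit.py", line 29, in <genexpr>
    r=min((minimize(iou,[cx[0],cx[1],J[2]+a],method="Nelder-Mead",options=dict(initial_simplex=[[cx[0]+dx,cx[1]+dy,J[2]+a+da] for dx,dy,da in((0,0,0),(.004,0,0),(0,.004,0),(0,0,.1))])) for a in (-.4,-.2,0,.2,.4)),key=lambda r:r.fun)
           ~~~~~~~~^^^^^^^^^^^^^^^^^^^^^^^^^^^^^^^^^^^^^^^^^^^^^^^^^^^^^^^^^^^^^^^^^^^^^^^^^^^^^^^^^^^^^^^^^^^^^^^^^^^^^^^^^^^^^^^^^^^^^^^^^^^^^^^^^^^^^^^^^^^^^^^^^^^^^^^^^^^^^^^^^^^^^
    res = _minimize_neldermead(fun, x0, args, callback, bounds=bounds,
                               **options)
    fxr = func(xr)
    fx = function(np.copy(x), *(wrapper_args + args))
  File "fit.py", line 23, in iou
    p2=np.zeros_like(p);u=(proj("top",w(q,np.c_[HEEL,0*HEEL[:,:1]+.012]))-[289,119]+.5)*8
                           ~~~~^^^^^^^^^^^^^^^^^^^^^^^^^^^^^^^^^^^^^^^^^^
  File "h.py", line 4, in proj
    m=camera_model(n);T=m["camera_from_world"];P=np.atleast_2d(P)
ValueError: time passes only in moves, steps and waits
```

View pics/fit0.png

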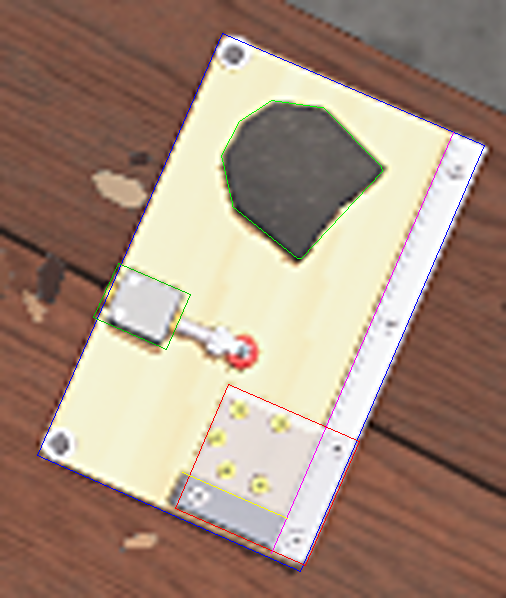

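View pics/fit0s.png

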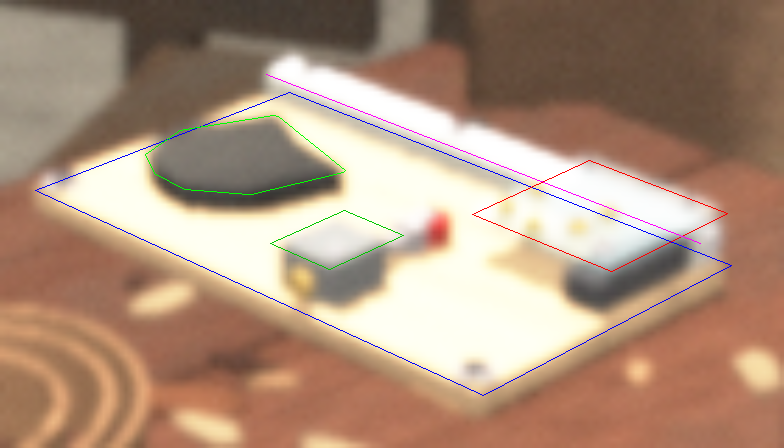

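The overlay matches the top view well: jig yaw about 154.5°, heel at jig (-120,-31), turned -19° so the end toward the stop lags. The side view agrees to about 2 mm. Next I work out the approach move.

```bash
cat >> h.py <<'E'
from scipy.spatial.transform import Rotation as Ro
_cm={n:camera_model(n) for n in("top","side")}
camera_model=lambda n:_cm[n]
J=np.load("J.npy") if __import__("os").path.exists("J.npy") else None
def target_rot(extra=0.,flip=1):
    # tool y down; tool z along flip*jig x (turned by extra rad)
    a=J[2]+extra; z=flip*np.array([np.cos(a),np.sin(a),0]); y=np.array([0,0,-1.]); x=np.cross(y,z)
    return Ro.from_matrix(np.c_[x,y,z])
def injig(p):
    c,s=np.cos(J[2]),np.sin(J[2]); d=(np.array(p[:2])-J[:2])
    return np.array([c*d[0]+s*d[1],-s*d[0]+c*d[1],p[2]])*1e3
def delta(cur_p,cur_R,jx,jy,z,Rt):
    p=w(J,[jx/1e3,jy/1e3,z/1e3])[0]
    return (cur_R.inv().apply(p-cur_p)).round(4), (cur_R.inv()*Rt).as_rotvec().round(4)
E
python3 - <<'E'
from h import *
H=np.load("H0.npy"); print(H,injig([*H[:2],0]))
s=sense();R=Ro.from_quat(s["tool_rot"]);print(R.as_matrix().round(3)); print(injig(s["tcp_pos"]))
for f in(1,-1): print(f,delta(s["tcp_pos"],R,-93,-86,100,target_rot(0,f)))
print(w(J,[-.093,-.086,.1]))
for n,uv in (("coil",(212,140)),("coiledge",(242,140)),("knife",(224,95)),("handle",(235,70))): print(n,injig(unproj("top",uv,.02)[0]))
E
```

```text
[ 0.54778999 -0.32720801  2.36415391] [-120.37454189  -30.6039768     0.        ]
[[-0.974 -0.     0.228]
 [-0.228  0.002 -0.974]
 [-0.    -1.    -0.002]]
[124.8532996  397.16573725 200.32591751]
1 (array([-0.4719,  0.101 , -0.2411]), array([1.5000e-03, 2.2454e+00, 2.0000e-03]))
-1 (array([-0.4719,  0.101 , -0.2411]), array([ 0.0016, -0.8962, -0.0012]))
[[ 0.54691408 -0.26542356  0.1       ]]
coil [ -35.17752348 -233.60273614   20.        ]
coiledge [ -61.59386749 -173.42228926   20.        ]
knife [-136.98818724 -250.13256568   20.        ]
handle [-197.75685569 -250.54638321   20.        ]
```

Emit:
play_rows([
  [-0.04, 0.005, -0.02, 0, -0.08, 0],
  [-0.08, 0.01, -0.04, 0, -0.16, 0],
  [-0.12, 0.015, -0.06, 0, -0.24, 0],
  [-0.16, 0.02, -0.08, 0, -0.32, 0],
  [-0.2, 0.025, -0.1, 0, -0.4, 0],
  [-0.24, 0.03, -0.12, 0, -0.48, 0],
  [-0.28, 0.035, -0.14, 0, -0.56, 0],
  [-0.32, 0.04, -0.16, 0, -0.64, 0],
  [-0.36, 0.045, -0.18, 0, -0.7, 0],
  [-0.4, 0.05, -0.2, 0, -0.78, 0],
  [-0.435, 0.05, -0.22, 0, -0.84, 0],
  [-0.472, 0.05, -0.241, 0.0016, -0.896, -0.0012],
], gripper=0, force=60)

```text
t: 1.3
tcp_pos: [0.5478, -0.2649, 0.1505]
tool_rot: [0.379, -0.597, 0.598, -0.377]
force: [0.2, -0.9, 0.0]
finger_gap: 0.003
```

Emit:
play_rows([
  [0, 0, 0, 0, 0, 0],
  [0, 0, 0, 0, 0, 0],
])

```text
t: 1.5
tcp_pos: [0.5473, -0.2652, 0.1507]
tool_rot: [0.379, -0.597, 0.598, -0.377]
force: [-0.3, -1.5, -0.7]
finger_gap: -0.001
```

Run:
```python
from h import *
im=snapshot("side"); cv2.imwrite("pics/s1.png",im[:,:,::-1])
im=snapshot("top"); cv2.imwrite("pics/t1.png",im[:,:,::-1])
s=sense();R=Ro.from_quat(s["tool_rot"]);print(s["t"],s["finger_gap"],s["q"].round(2),s["force"].round(2)); print(injig(s["tcp_pos"]))
print(delta(s["tcp_pos"],R,-93,-86,16,target_rot(0,-1)))
```

```text
1.6 -0.0004920316199542876 [-0.64  0.56  1.53 -0.    1.05 -0.19] [0.04 0.17 0.46]
[-92.97084734 -84.52807217 150.8498425 ]
(array([-1.700e-03,  1.348e-01,  1.000e-04]), array([ 0.0002, -0.0009,  0.002 ]))
```

View pics/s1.png

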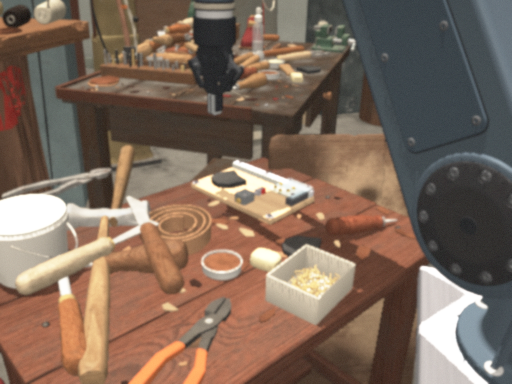

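View pics/t1.png

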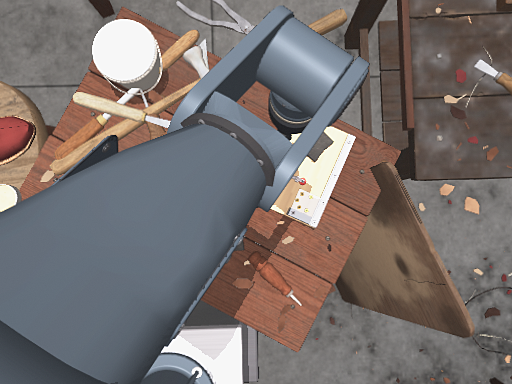

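The shut fingertips are at side (214,112) above the jig, and the heel is unmoved at (228,179). Next, lower the fingers beside the heel.

Emit:
play_rows([
  [-0.001, 0.03, 0, 0, 0, 0.002],
  [-0.0015, 0.06, 0, 0, 0, 0.002],
  [-0.0017, 0.085, 0, 0, 0, 0.002],
  [-0.0017, 0.105, 0, 0, 0, 0.002],
  [-0.0017, 0.12, 0, 0, 0, 0.002],
  [-0.0017, 0.13, 0, 0, 0, 0.002],
  [-0.0017, 0.1345, 0, 0, 0, 0.002],
  [-0.0017, 0.1345, 0, 0, 0, 0.002],
  [-0.0017, 0.1345, 0, 0, 0, 0.002],
])

```text
t: 2.5
tcp_pos: [0.5483, -0.2656, 0.0175]
tool_rot: [0.377, -0.597, 0.599, -0.378]
force: [0.9, -0.5, 0.0]
finger_gap: -0.001
```

```bash
cat > look.py <<'E'
from h import *
import sys
n=sys.argv[1]
im=snapshot("side"); crop("side",im,165,110,170,125,4.6,f"pics/{n}.png")
s=sense();R=Ro.from_quat(s["tool_rot"]);print(s["t"],s["force"].round(2)); print(injig(s["tcp_pos"]), "jig-frame force",Ro.from_euler("z",-J[2]).apply(s["force"]).round(1))
print("tip px",((proj("side",s["tcp_pos"])-[165,110]+.5)*4.6).round(0))
print("tool axes in jig",(Ro.from_euler("z",-J[2])*R).as_matrix().round(3).tolist())
E
python3 look.py s2
```

```text
2.55 [ 0.12  0.09 -0.42]
[-94.45947621 -86.54904065  17.62452538] jig-frame force [-0.1 -0.1 -0.4]
tip px [[235. 382.]]
tool axes in jig [[0.0, -0.003, -1.0], [1.0, 0.0, 0.0], [0.0, -1.0, 0.003]]
```

View pics/s2.png

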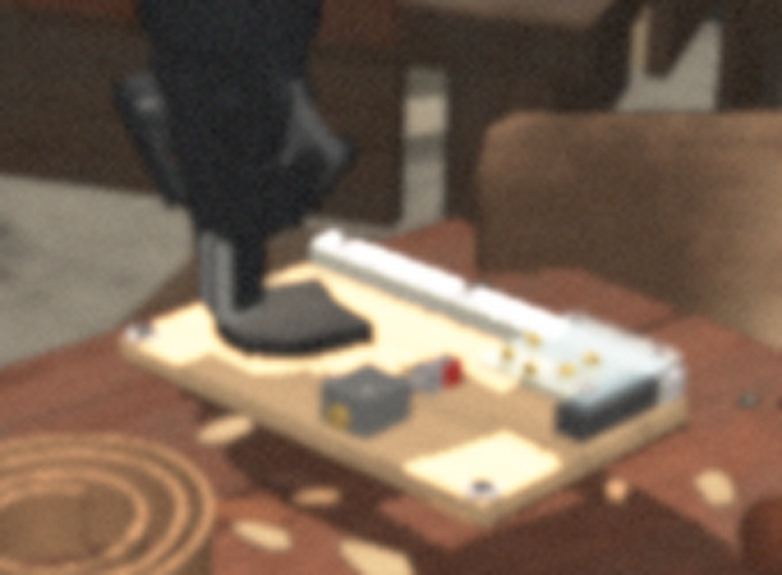

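Run:
```python
from h import *
print(proj("side",[.5473,-.2652,.1507]), proj("side",[.5473,-.2652,.22]))
print(proj("top",[.5473,-.2652,.1507]),proj("top",[.5473,-.2652,.30]))
for n in("top","side"):
  T=camera_model(n)["camera_from_world"]; print(-T[:3,:3].T@T[:3,3])
im=snapshot("top"); cv2.imwrite("pics/t2.png",im[:,:,::-1])
```

```text
[[215.34228835 129.37141424]] [[215.01274945  93.35242695]]
[[287.452385   130.51397295]] [[292.80239834 110.35127017]]
[ 0.39156834 -0.21864446  0.91524688]
[0.22144078 0.56837944 0.45384018]
```

View pics/t2.png

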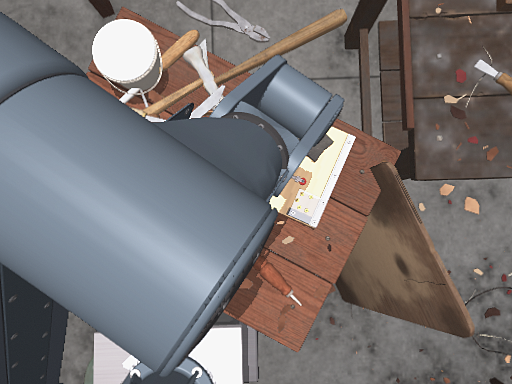

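Run:
```python
from h import *
im=cv2.imread("pics/s1.png")[:,:,::-1]
crop("side",im,165,0,100,140,4.2,"pics/s1c.png")
```

```text
(no output)
```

View pics/s1c.png

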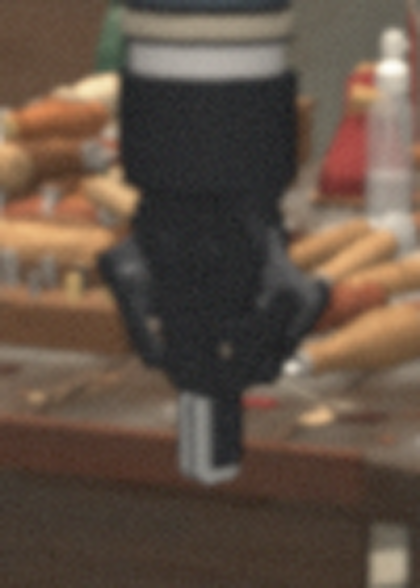

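The side view puts the fingertips about 15 px (about 30 mm) higher than the reported TCP projects, at s1 and again here. They still hover above heel height and the heel is unmoved. I'll check by careful descent, watching the force and the picture.

Emit:
play_rows([
  [0, 0.001, 0, 0, 0, 0],
  [0, 0.002, 0, 0, 0, 0],
  [0, 0.003, 0, 0, 0, 0],
  [0, 0.003, 0, 0, 0, 0],
])

```text
t: 3.0
tcp_pos: [0.5478, -0.265, 0.0136]
tool_rot: [0.377, -0.598, 0.598, -0.378]
force: [0.0, 1.3, -0.8]
finger_gap: 0.001
```

```bash
python3 look.py s3
```

```text
3.05 [0.14 0.45 0.1 ]
[-93.58781271 -86.7455886   13.61905734] jig-frame force [ 0.1 -0.5  0.1]
tip px [[236. 391.]]
tool axes in jig [[0.0, -0.001, -1.0], [1.0, -0.0, 0.0], [-0.0, -1.0, 0.001]]
```

View pics/s3.png

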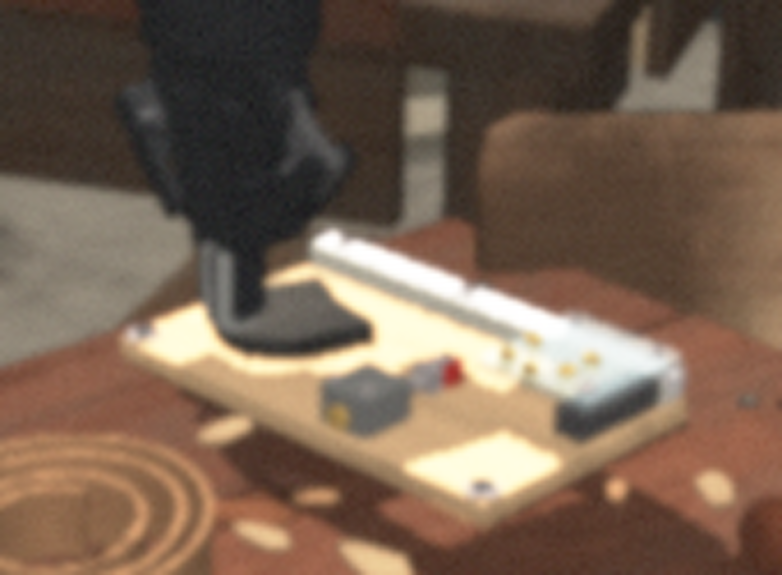

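Emit:
play_rows([
  [0, 0.001, 0, 0, 0, 0],
  [0, 0.002, 0, 0, 0, 0],
  [0, 0.003, 0, 0, 0, 0],
  [0, 0.004, 0, 0, 0, 0],
  [0, 0.004, 0, 0, 0, 0],
])

```text
t: 3.55
tcp_pos: [0.5477, -0.265, 0.0095]
tool_rot: [0.377, -0.598, 0.598, -0.378]
force: [-0.6, -0.2, 0.3]
finger_gap: 0.004
```

At reported z = 9.5 mm, below the bed top, there is no contact force, so the tips really are higher than reported. Continuing down gently.

Emit:
play_rows([
  [0, 0.002, 0, 0, 0, 0],
  [0, 0.004, 0, 0, 0, 0],
  [0, 0.006, 0, 0, 0, 0],
  [0, 0.008, 0, 0, 0, 0],
  [0, 0.01, 0, 0, 0, 0],
  [0, 0.012, 0, 0, 0, 0],
  [0, 0.012, 0, 0, 0, 0],
])

```text
t: 4.25
tcp_pos: [0.5476, -0.2649, -0.0026]
tool_rot: [0.377, -0.598, 0.598, -0.378]
force: [-1.0, 0.2, 0.1]
finger_gap: -0.003
```

```bash
python3 look.py s4
```

```text
4.3 [0.85 0.84 1.17]
[-93.56052365 -86.74995535  -2.50626484] jig-frame force [-0.4 -1.1  1.2]
tip px [[236. 424.]]
tool axes in jig [[0.0, -0.0, -1.0], [1.0, -0.0, 0.0], [-0.0, -1.0, 0.0]]
```

View pics/s4.png

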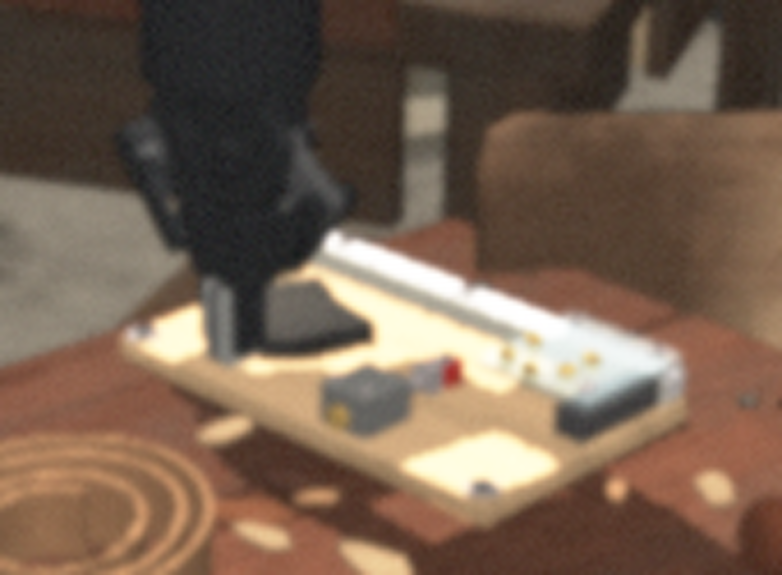

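The fingertips now show at (236,355) in the crop, while the reported TCP projects to row 424. So the real tips are about 32 mm behind the reported TCP, and about 14 mm still has to go.

Emit:
play_rows([
  [0, 0.002, 0, 0, 0, 0],
  [0, 0.004, 0, 0, 0, 0],
  [0, 0.006, 0, 0, 0, 0],
  [0, 0.008, 0, 0, 0, 0],
  [0, 0.01, 0, 0, 0, 0],
  [0, 0.011, 0, 0, 0, 0],
  [0, 0.012, 0, 0, 0, 0],
  [0, 0.012, 0, 0, 0, 0],
])

```text
t: 5.1
tcp_pos: [0.5478, -0.265, -0.0145]
tool_rot: [0.377, -0.598, 0.598, -0.378]
force: [-0.5, -0.0, -0.0]
finger_gap: 0.004
```

Emit:
play_rows([
  [0, 0.001, 0, 0, 0, 0],
  [0, 0.001, 0, 0, 0, 0],
])

```text
t: 5.3
tcp_pos: [0.5478, -0.2651, -0.0153]
tool_rot: [0.377, -0.598, 0.598, -0.378]
force: [0.2, 0.1, 0.1]
finger_gap: -0.0
```

Emit:
play_rows([
  [0, 0.001, 0, 0, 0, 0],
  [0, 0.001, 0, 0, 0, 0],
])

```text
t: 5.5
tcp_pos: [0.5478, -0.2651, -0.0164]
tool_rot: [0.377, -0.598, 0.598, -0.378]
force: [0.5, 0.2, -0.5]
finger_gap: 0.004
```

```bash
python3 look.py s5
```

```text
5.55 [-0.5  -0.83 -0.67]
[-93.66917201 -86.71083021 -16.33617893] jig-frame force [ 0.1  1.  -0.7]
tip px [[236. 452.]]
tool axes in jig [[0.0, -0.001, -1.0], [1.0, -0.0, 0.0], [-0.0, -1.0, 0.001]]
```

View pics/s5.png

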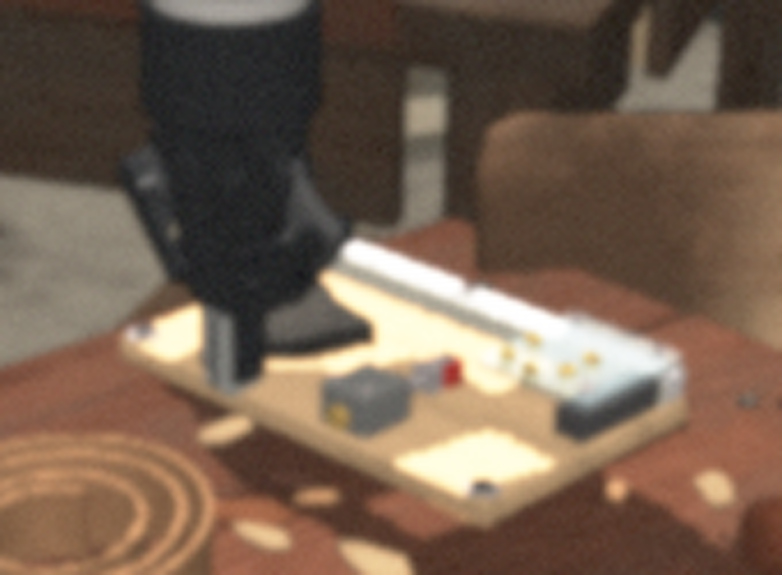

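Emit:
play_rows([
  [0, 0.001, 0, 0, 0, 0],
  [0, 0.001, 0, 0, 0, 0],
])

```text
t: 5.75
tcp_pos: [0.5478, -0.265, -0.0174]
tool_rot: [0.377, -0.598, 0.598, -0.378]
force: [-0.6, 0.3, 0.5]
finger_gap: -0.001
```

Emit:
play_rows([
  [0, 0.001, 0, 0, 0, 0],
  [0, 0.001, 0, 0, 0, 0],
])

```text
t: 5.95
tcp_pos: [0.548, -0.2652, -0.018]
tool_rot: [0.377, -0.598, 0.598, -0.378]
force: [-0.6, -0.1, 2.7]
finger_gap: -0.003
```

Emit:
play_rows([
  [0, 0.001, 0, 0, 0, 0],
  [0, 0.001, 0, 0, 0, 0],
])

```text
t: 6.15
tcp_pos: [0.548, -0.2652, -0.018]
tool_rot: [0.377, -0.598, 0.598, -0.378]
force: [-1.1, 1.1, 8.8]
finger_gap: -0.001
```

Bed contact is at reported z of about -17.8 mm, so the tip offset is about 30 mm. I lift about 4 mm clear of the bed and start the push toward the fence (+tool x), beside the crown on the lagging side.

Emit:
play_rows([
  [0, -0.003, 0.002, 0, 0, 0],
  [0.003, -0.005, 0.004, 0, 0, 0],
  [0.008, -0.005, 0.004, 0, 0, 0],
  [0.012, -0.005, 0.004, 0, 0, 0],
  [0.015, -0.005, 0.004, 0, 0, 0],
  [0.018, -0.005, 0.004, 0, 0, 0],
  [0.021, -0.005, 0.004, 0, 0, 0],
  [0.024, -0.005, 0.004, 0, 0, 0],
  [0.027, -0.005, 0.004, 0, 0, 0],
  [0.03, -0.005, 0.004, 0, 0, 0],
  [0.03, -0.005, 0.004, 0, 0, 0],
])

```text
t: 7.25
tcp_pos: [0.5384, -0.2943, -0.0143]
tool_rot: [0.377, -0.598, 0.598, -0.377]
force: [-0.1, 0.0, 1.0]
finger_gap: -0.0
```

```bash
python3 look.py s6
```

```text
7.3 [ 0.89 -0.15  0.68]
[-97.76151054 -56.45305753 -14.27300204] jig-frame force [-0.9 -0.3  0.7]
tip px [[279. 423.]]
tool axes in jig [[0.0, -0.001, -1.0], [1.0, -0.0, 0.0], [-0.0, -1.0, 0.001]]
```

View pics/s6.png

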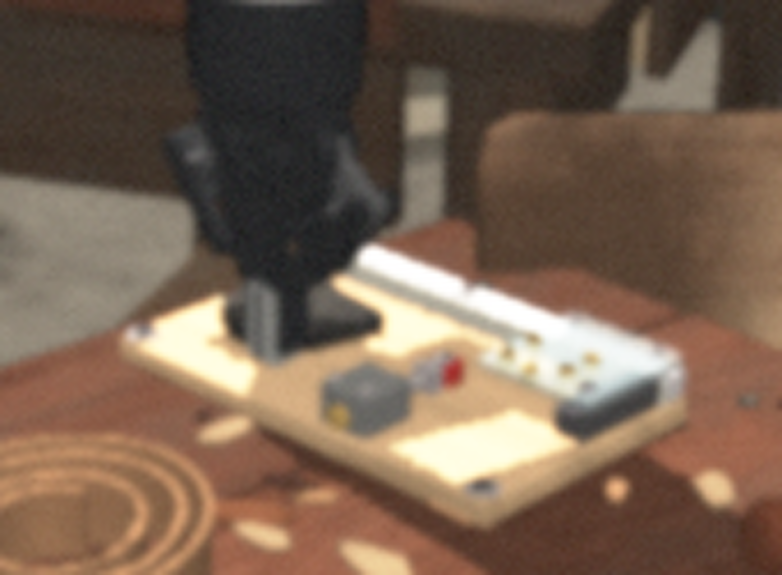

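The finger has met the heel's back, and the heel has started to move; its right tip went from (370,328) to (380,320). Continuing.

Emit:
play_rows([
  [0.0025, 0, 0, 0, 0, 0],
  [0.005, 0, 0, 0, 0, 0],
  [0.0075, 0, 0, 0, 0, 0],
  [0.01, 0, 0, 0, 0, 0],
  [0.012, 0, 0, 0, 0, 0],
  [0.012, 0, 0, 0, 0, 0],
])

```text
t: 7.9
tcp_pos: [0.5333, -0.3051, -0.0143]
tool_rot: [0.377, -0.598, 0.598, -0.377]
force: [-0.3, -0.6, 0.9]
finger_gap: 0.002
```

```bash
python3 look.py s7
```

```text
7.95 [-0.38  0.37 -0.06]
[-97.72294195 -44.46324178 -14.31226948] jig-frame force [ 0.5 -0.2 -0.1]
tip px [[298. 415.]]
tool axes in jig [[0.0, -0.001, -1.0], [1.0, -0.0, 0.0], [-0.0, -1.0, 0.001]]
```

View pics/s7.png

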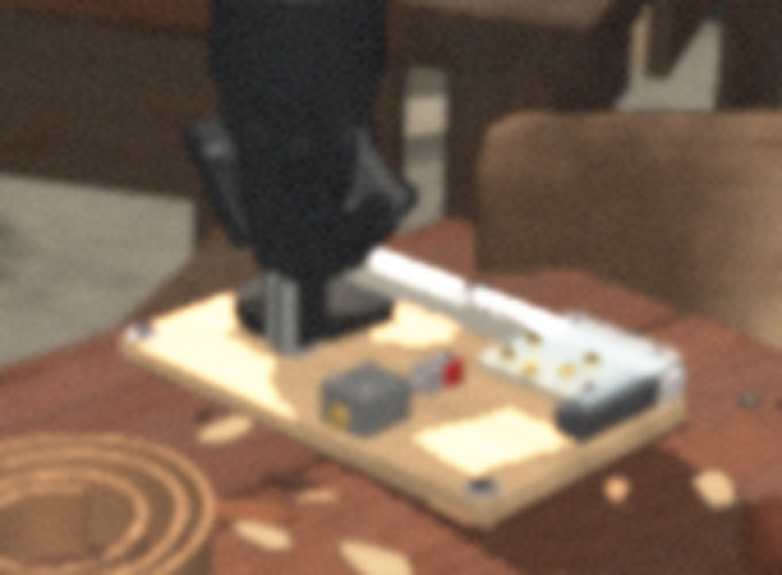

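Emit:
play_rows([
  [0.0015, 0, 0, 0, 0, 0],
  [0.003, 0, 0, 0, 0, 0],
  [0.0045, 0, 0, 0, 0, 0],
  [0.0045, 0, 0, 0, 0, 0],
])

```text
t: 8.35
tcp_pos: [0.5314, -0.309, -0.0143]
tool_rot: [0.377, -0.598, 0.598, -0.378]
force: [1.1, -0.1, -0.0]
finger_gap: -0.002
```

Emit:
play_rows([
  [0.0015, 0, 0, 0, 0, 0],
  [0.0025, 0, 0, 0, 0, 0],
  [0.0025, 0, 0, 0, 0, 0],
])

```text
t: 8.65
tcp_pos: [0.5303, -0.3112, -0.0143]
tool_rot: [0.377, -0.598, 0.598, -0.378]
force: [0.4, 0.3, 0.7]
finger_gap: -0.002
```

```bash
python3 look.py s8
```

```text
8.7 [-0.04 -0.2  -0.39]
[-97.72798598 -37.59784059 -14.28197285] jig-frame force [-0.1  0.2 -0.4]
tip px [[308. 410.]]
tool axes in jig [[0.0, -0.001, -1.0], [1.0, -0.0, 0.0], [-0.0, -1.0, 0.001]]
```

View pics/s8.png

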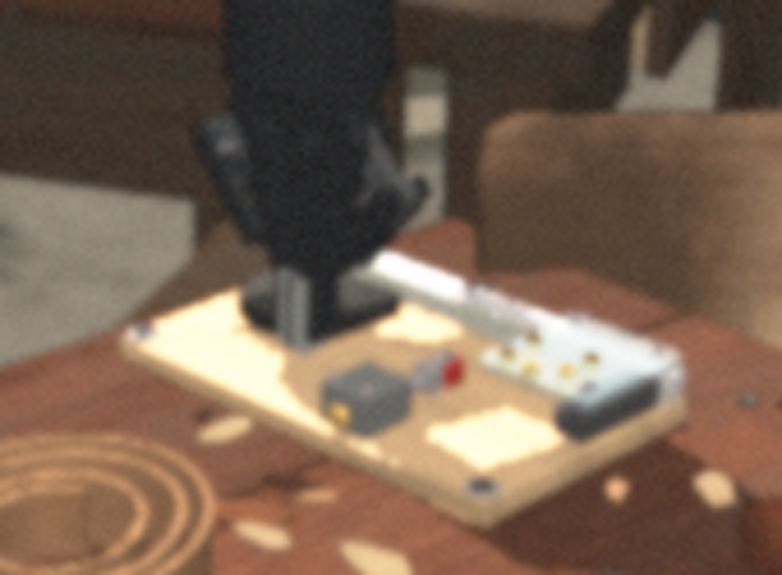

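Emit:
play_rows([
  [0.001, 0, 0, 0, 0, 0],
  [0.002, 0, 0, 0, 0, 0],
  [0.002, 0, 0, 0, 0, 0],
])

```text
t: 9.0
tcp_pos: [0.5294, -0.313, -0.0143]
tool_rot: [0.377, -0.598, 0.598, -0.378]
force: [-0.2, -0.1, -0.3]
finger_gap: -0.0
```

Emit:
play_rows([
  [0.001, 0, 0, 0, 0, 0],
  [0.002, 0, 0, 0, 0, 0],
  [0.002, 0, 0, 0, 0, 0],
])

```text
t: 9.3
tcp_pos: [0.5286, -0.3148, -0.0143]
tool_rot: [0.377, -0.598, 0.598, -0.378]
force: [-0.2, 1.1, -0.4]
finger_gap: 0.003
```

Emit:
play_rows([
  [0.001, 0, 0, 0, 0, 0],
  [0.002, 0, 0, 0, 0, 0],
  [0.002, 0, 0, 0, 0, 0],
])

```text
t: 9.6
tcp_pos: [0.5277, -0.3166, -0.0143]
tool_rot: [0.377, -0.598, 0.598, -0.378]
force: [-0.2, 0.7, -0.2]
finger_gap: -0.001
```

```bash
python3 look.py s9
```

```text
9.65 [-0.03 -0.02 -0.05]
[-97.69851217 -31.61563666 -14.29668782] jig-frame force [ 0.   0.  -0.1]
tip px [[318. 406.]]
tool axes in jig [[0.0, -0.001, -1.0], [1.0, -0.0, 0.0], [-0.0, -1.0, 0.001]]
```

View pics/s9.png

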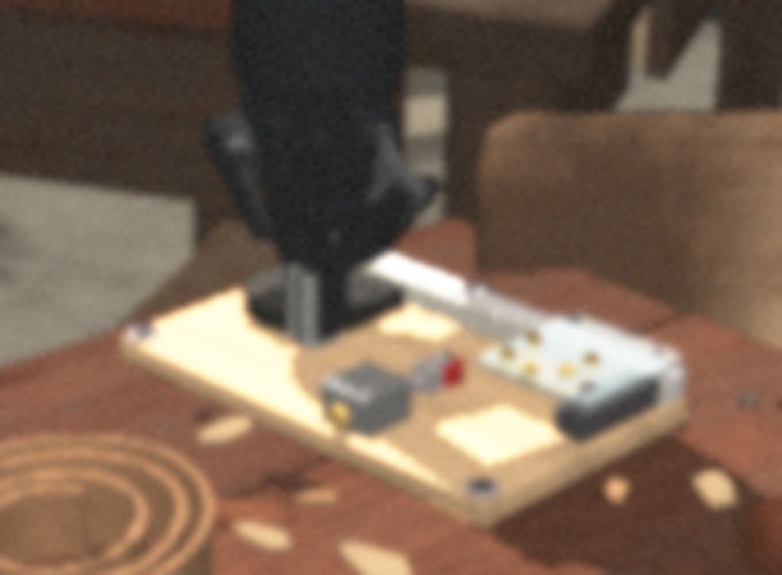

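Run:
```python
from h import *
im=snapshot("top"); crop("top",im,250,105,110,130,4.6,"pics/t3.png")
```

```text
(no output)
```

View pics/t3.png

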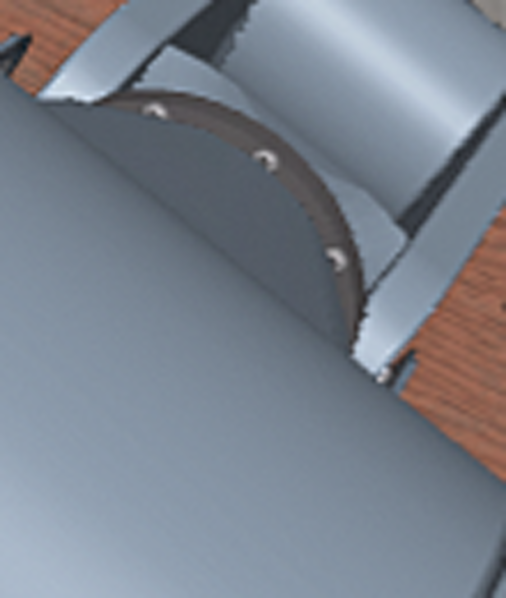

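The top view is blocked by the arm, so I'll fit the heel in the side view instead.

```bash
cat > ov.py <<'E'
from h import *
import sys
n=sys.argv[1]; out=sys.argv[2]
o=cv2.imread(f"pics/{n}.png"); o=cv2.resize(o,None,fx=2,fy=2,interpolation=cv2.INTER_CUBIC)
def dr(P,col,dv=1.4): cv2.polylines(o,[((proj("side",P)+[0,dv]-[165,110]+.5)*9.2-.5).astype(np.int32)],True,col,1)
B=lambda x0,x1,y0,y1,z:w(J,np.array([(x0,y0,z),(x1,y0,z),(x1,y1,z),(x0,y1,z)])/1e3)
dr(B(-170,52,-86,50,12),(255,0,0));dr(B(-166,50,32.7,32.7,26),(255,0,255));dr(B(-166,50,32.7,32.7,12),(255,0,255))
cols=[(0,255,0),(0,255,255),(0,128,255)]
for i,a in enumerate(sys.argv[3:]):
    x,y,d=map(float,a.split(",")); q=w(J,[x/1e3,y/1e3,0])[0]; q=[q[0],q[1],J[2]+np.radians(d)]
    for z in(.012,.024): dr(w(q,np.c_[HEEL,0*HEEL[:,:1]+z]),cols[i])
cv2.imwrite(f"pics/{out}.png",o[420:820,200:1000])
E
python3 ov.py s9 o9 -- 2>/dev/null || python3 ov.py s9 o9 -117,-4,0
```

```text
(no output)
```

View pics/o9.png

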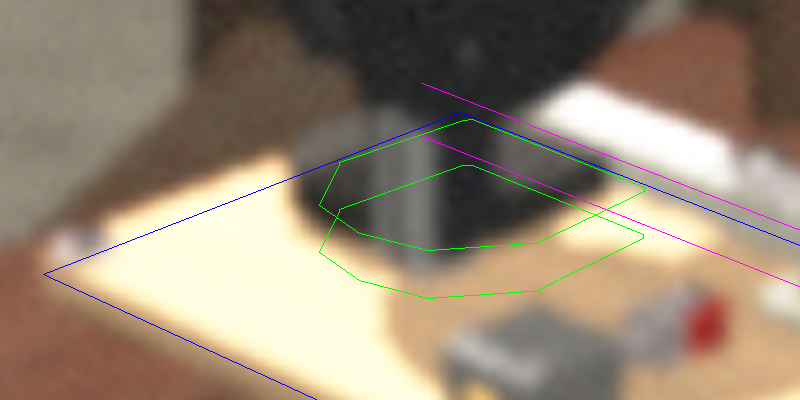

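```bash
sed -i 's/dv=1.4/dv=0/' ov.py; sed -i 's/o\[420:820,200:1000\]/o[400:1000,200:1000]/' ov.py;  python3 ov.py s9 o9b -121,-6,0 -121,-6,10
```

```text
(no output)
```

View pics/o9b.png

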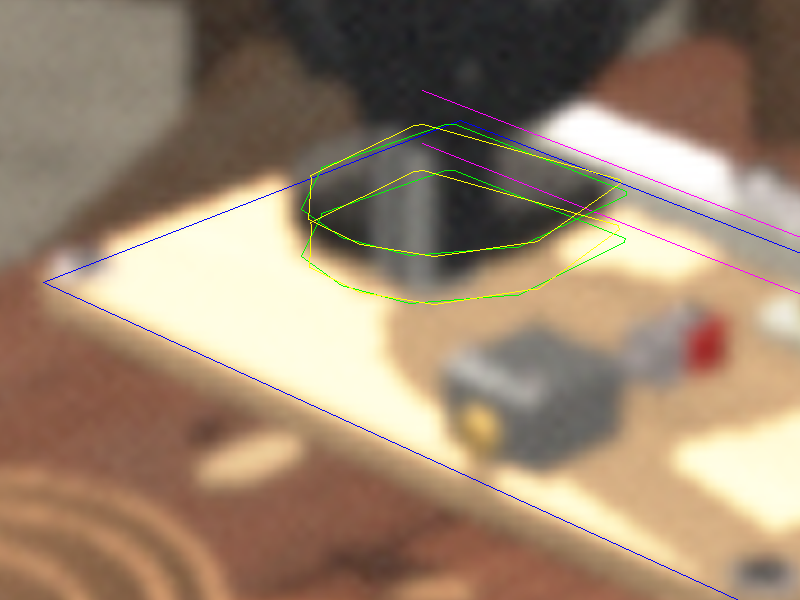

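```bash
sed -i 's/dv=0/dv=-1.2/' ov.py; cat >> ov.py <<'E'
E
sed -i 's/^cols=/dr(B(-97.7-10.5,-97.7+10.5,-31.6-8,-31.6+8,15.5),(255,255,255))\ncols=/' ov.py
python3 ov.py s9 o9c -126,-1,0 -126,-2,8
```

```text
(no output)
```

View pics/o9c.png

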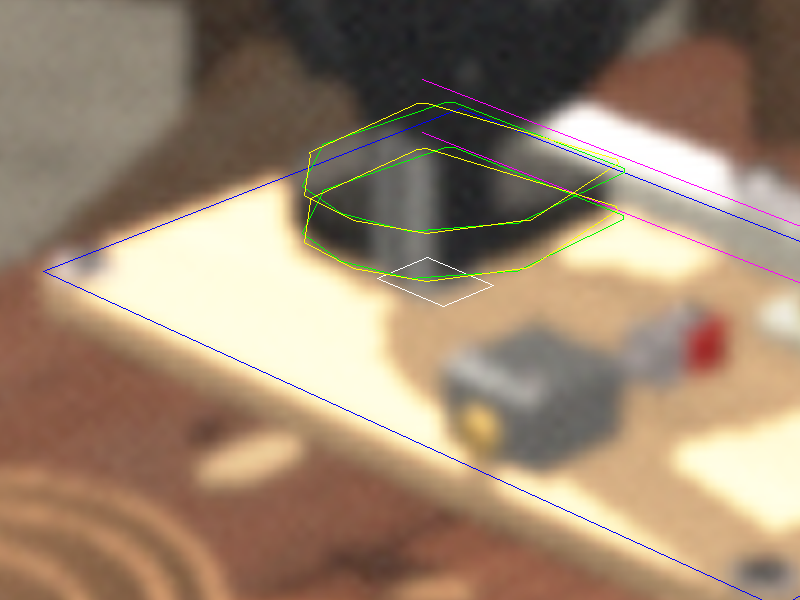

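The fit puts the heel at about jig (-126,-2), turned 0 to +8°, nearly at the fence with no contact force yet. Pushing on in small steps until the force rises.

Emit:
play_rows([
  [0.001, 0, 0, 0, 0, 0],
  [0.0015, 0, 0, 0, 0, 0],
  [0.0015, 0, 0, 0, 0, 0],
])

```text
t: 10.0
tcp_pos: [0.5271, -0.3179, -0.0143]
tool_rot: [0.377, -0.598, 0.598, -0.378]
force: [-0.2, 0.3, 0.0]
finger_gap: 0.001
```

Emit:
play_rows([
  [0.001, 0, 0, 0, 0, 0],
  [0.0015, 0, 0, 0, 0, 0],
  [0.0015, 0, 0, 0, 0, 0],
])

```text
t: 10.3
tcp_pos: [0.5264, -0.3191, -0.0143]
tool_rot: [0.377, -0.598, 0.598, -0.378]
force: [0.2, -0.1, 0.2]
finger_gap: 0.0
```

```bash
python3 look.py s10
```

```text
10.35 [ 0.16  0.4  -0.86]
[-97.62026628 -28.74992224 -14.31430966] jig-frame force [ 0.  -0.4 -0.9]
tip px [[322. 404.]]
tool axes in jig [[0.0, -0.001, -1.0], [1.0, -0.0, 0.0], [-0.0, -1.0, 0.001]]
```

View pics/s10.png

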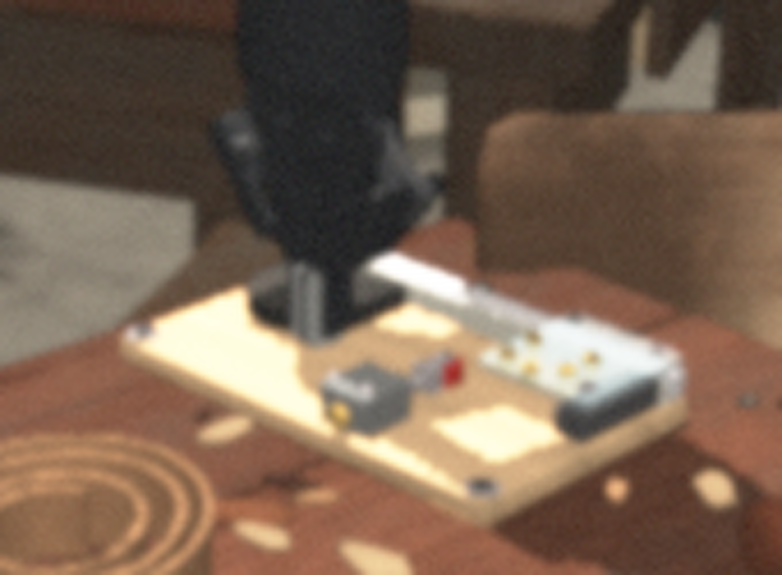

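There is still no force, and the picture is ambiguous about the heel's angle. I'll lift off and swing the arm left for a clear top view.

Emit:
play_rows([
  [-0.01, 0, 0, 0, 0, 0],
  [-0.025, -0.01, 0, 0, 0, 0],
  [-0.04, -0.04, 0, 0, 0, 0],
  [-0.06, -0.08, 0, 0, 0, 0],
  [-0.09, -0.11, 0, 0, 0, 0],
  [-0.13, -0.12, 0, 0, 0, 0],
  [-0.175, -0.12, 0, 0, 0, 0],
  [-0.22, -0.12, 0, 0, 0, 0],
  [-0.26, -0.12, 0, 0, 0, 0],
])

```text
t: 11.25
tcp_pos: [0.6391, -0.0809, 0.107]
tool_rot: [0.377, -0.597, 0.598, -0.378]
force: [-0.6, -0.6, 0.7]
finger_gap: -0.004
```

Run:
```python
from h import *
im=snapshot("top"); crop("top",im,250,105,110,130,4.6,"pics/t4.png"); cv2.imwrite("pics/t4f.png",im[:,:,::-1])
print(sense()["t"])
```

```text
11.3
```

View pics/t4.png

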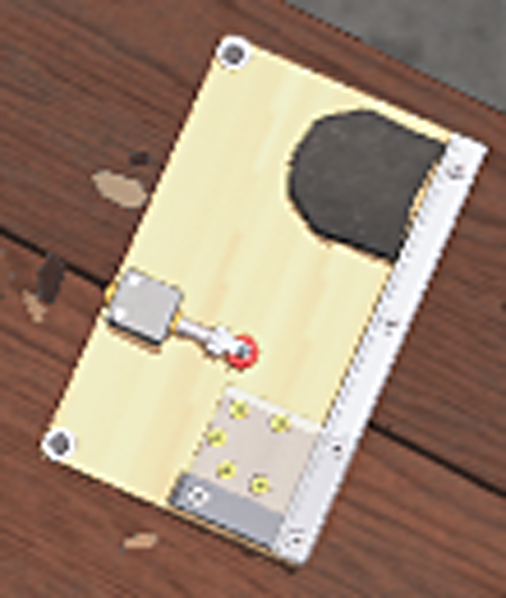

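The heel is now almost flat on the fence: top crop corners about (440,150) and (395,260), straight edge near the fence. Fitting its pose.

```bash
cat > hf.py <<'E'
from h import *
from scipy.optimize import minimize
import sys
def fit(fn,roi,guess):
    im=cv2.imread(fn); g=cv2.cvtColor(im,cv2.COLOR_BGR2GRAY)
    x0,y0,x1,y1=roi; S=8
    G=cv2.resize(g[y0:y1,x0:x1],None,fx=S,fy=S,interpolation=cv2.INTER_LINEAR)
    m=(G<125).astype(np.uint8); n,l,st,_=cv2.connectedComponentsWithStats(m); k=1+np.argmax(st[1:,4]); m=(l==k).astype(np.uint8)
    def f(q):
        c=np.array(q)/[1e3,1e3,1]; p0=w(J,[c[0],c[1],0])[0]; Q=[p0[0],p0[1],J[2]+np.radians(q[2])]
        p=np.zeros_like(m)
        for z in(.013,.024):
            u=(proj("top",w(Q,np.c_[HEEL,0*HEEL[:,:1]+z]))-[x0,y0]+.5)*S; t=np.zeros_like(m); cv2.fillPoly(t,[u.astype(np.int32)],1); p|=t
        return 1-(p&m).sum()/(p|m).sum()
    g0=np.array(guess,float)
    r=min((minimize(f,g0+[0,0,d],method="Nelder-Mead",options=dict(initial_simplex=[g0+[0,0,d],g0+[4,0,d],g0+[0,4,d],g0+[0,0,d+8]])) for d in(-10,0,10)),key=lambda r:r.fun)
    return r.x.round(1),round(r.fun,3)
if __name__=="__main__":
    a=sys.argv; print(fit(a[1],[int(v) for v in a[2].split(",")],[float(v) for v in a[3].split(",")]))
E
python3 hf.py pics/t4f.png 305,120,350,166 -126,-2,0; python3 hf.py pics/top0.png 290,118,342,170 -120,-30,-19
```

```text
(array([-129.5,   -0.4,    0.9]), np.float64(0.054))
(array([-120.2,  -30. ,  -19. ]), np.float64(0.05))
```

The fit gives heel (-129.5,-0.4), +0.9°, so it is close to flush. I'll return and press it once more, centred, with measurable force, to make it truly square.

Emit:
play_rows([
  [0.04, 0, 0.005, 0, 0, 0],
  [0.085, 0, 0.012, 0, 0, 0],
  [0.13, 0, 0.02, 0, 0, 0],
  [0.175, 0.01, 0.0255, 0, 0, 0],
  [0.205, 0.04, 0.0255, 0, 0, 0],
  [0.22, 0.08, 0.0255, 0, 0, 0],
  [0.225, 0.105, 0.0255, 0, 0, 0],
  [0.225, 0.118, 0.0255, 0, 0, 0],
  [0.23, 0.12, 0.0255, 0, 0, 0],
  [0.235, 0.12, 0.0255, 0, 0, 0],
  [0.24, 0.12, 0.0255, 0, 0, 0],
])

```text
t: 12.4
tcp_pos: [0.5594, -0.3126, -0.0125]
tool_rot: [0.377, -0.597, 0.599, -0.378]
force: [0.0, -0.7, -0.3]
finger_gap: -0.003
```

```bash
python3 look.py s11
```

```text
12.45 [ 0.03 -0.06  0.11]
[-124.80825118  -47.76193153  -12.44824146] jig-frame force [-0.1  0.   0.1]
tip px [[251. 394.]]
tool axes in jig [[-0.0, -0.004, -1.0], [1.0, 0.001, -0.0], [0.001, -1.0, 0.004]]
```

Emit:
play_rows([
  [0.0025, 0, 0, 0, 0, 0],
  [0.004, 0, 0, 0, 0, 0],
  [0.005, 0, 0, 0, 0, 0],
  [0.005, 0, 0, 0, 0, 0],
])

```text
t: 12.85
tcp_pos: [0.556, -0.3167, -0.0141]
tool_rot: [0.377, -0.598, 0.598, -0.378]
force: [-0.2, -0.1, 0.4]
finger_gap: 0.0
```

Emit:
play_rows([
  [0.001, 0, 0, 0, 0, 0],
  [0.0015, 0, 0, 0, 0, 0],
  [0.0015, 0, 0, 0, 0, 0],
])

```text
t: 13.15
tcp_pos: [0.5554, -0.3177, -0.0143]
tool_rot: [0.377, -0.598, 0.598, -0.378]
force: [0.7, 1.3, 0.8]
finger_gap: 0.002
```

Emit:
play_rows([
  [0.001, 0, 0, 0, 0, 0],
  [0.0015, 0, 0, 0, 0, 0],
  [0.0015, 0, 0, 0, 0, 0],
])

```text
t: 13.45
tcp_pos: [0.5555, -0.3185, -0.0143]
tool_rot: [0.376, -0.598, 0.598, -0.378]
force: [3.4, 3.9, -0.8]
finger_gap: -0.0
```

Emit:
play_rows([
  [0.001, 0, 0, 0, 0, 0],
  [0.001, 0, 0, 0, 0, 0],
])

```text
t: 13.65
tcp_pos: [0.5556, -0.3187, -0.0143]
tool_rot: [0.376, -0.598, 0.598, -0.378]
force: [4.5, 5.9, 0.6]
finger_gap: -0.0
```

Emit:
play_rows([
  [0.001, 0, 0, 0, 0, 0],
  [0.001, 0, 0, 0, 0, 0],
])

```text
t: 13.85
tcp_pos: [0.5555, -0.3189, -0.0143]
tool_rot: [-0.376, 0.598, -0.598, 0.379]
force: [6.1, 7.7, -0.2]
finger_gap: 0.002
```

```bash
python3 look.py s12
```

```text
13.9 [ 6.27  7.19 -0.28]
[-123.783856    -41.44184777  -14.27187472] jig-frame force [-2.6 -9.2 -0.3]
tip px [[263. 394.]]
tool axes in jig [[0.001, -0.002, -1.0], [1.0, -0.004, 0.001], [-0.004, -1.0, 0.002]]
```

Pressed with 9 N, holding firm at y = -41.4, so the heel is square on the fence. Next I back off, lift over and come down behind the rear flank.

Emit:
play_rows([
  [-0.008, 0, 0, 0, 0, 0],
  [-0.018, 0, 0, 0, 0, 0],
  [-0.02, -0.025, 0.005, 0, 0, 0],
  [-0.015, -0.055, 0.02, 0, 0, 0],
  [0, -0.06, 0.04, 0, 0, 0],
  [0.02, -0.06, 0.055, 0, 0, 0],
  [0.035, -0.055, 0.061, 0, 0, 0],
  [0.041, -0.035, 0.061, 0, 0, 0],
  [0.041, -0.015, 0.061, 0, 0, 0],
  [0.041, -0.003, 0.061, 0, 0, 0],
  [0.041, 0, 0.061, 0, 0, 0],
  [0.041, 0, 0.061, 0, 0, 0],
])

```text
t: 15.1
tcp_pos: [0.5907, -0.3837, -0.0151]
tool_rot: [-0.377, 0.598, -0.598, 0.377]
force: [-0.4, 0.0, -0.1]
finger_gap: 0.002
```

```bash
python3 look.py s13
```

```text
15.15 [-0.02  0.65  0.75]
[-184.21842548    2.13980849  -14.15123797] jig-frame force [ 0.3 -0.6  0.8]
tip px [[241. 328.]]
tool axes in jig [[-0.0, -0.001, -1.0], [1.0, -0.0, -0.0], [-0.0, -1.0, 0.001]]
```

View pics/s13.png

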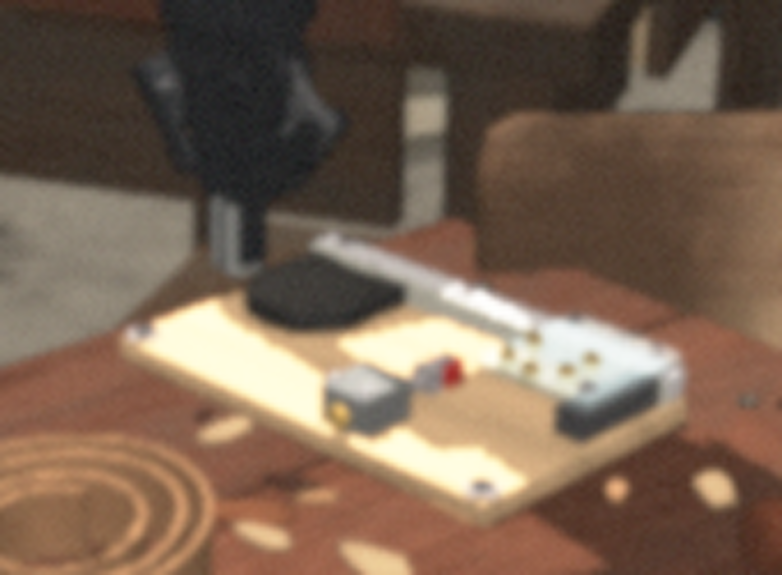

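The heel lies flat along the fence, and the finger stands clear behind its rear flank at (236,270). Sliding it along now, with a slight drift toward the fence.

Emit:
play_rows([
  [0, 0, -0.004, 0, 0, 0],
  [0, 0, -0.007, 0, 0, 0],
  [0, 0, -0.01, 0, 0, 0],
  [0.0003, 0, -0.013, 0, 0, 0],
  [0.0006, 0, -0.017, 0, 0, 0],
  [0.0008, 0, -0.021, 0, 0, 0],
  [0.001, 0, -0.025, 0, 0, 0],
  [0.0012, 0, -0.029, 0, 0, 0],
  [0.0014, 0, -0.033, 0, 0, 0],
  [0.0015, 0, -0.037, 0, 0, 0],
  [0.0015, 0, -0.037, 0, 0, 0],
])

```text
t: 16.25
tcp_pos: [0.5561, -0.3693, -0.0145]
tool_rot: [-0.377, 0.598, -0.598, 0.377]
force: [0.4, -0.8, 0.7]
finger_gap: -0.0
```

```bash
python3 look.py s14
```

```text
16.3 [-0.19  0.36 -0.66]
[-146.1288182     3.89218871  -14.56987912] jig-frame force [ 0.3 -0.2 -0.7]
tip px [[298. 351.]]
tool axes in jig [[0.0, 0.001, -1.0], [1.0, -0.0, 0.0], [-0.0, -1.0, -0.001]]
```

View pics/s14.png

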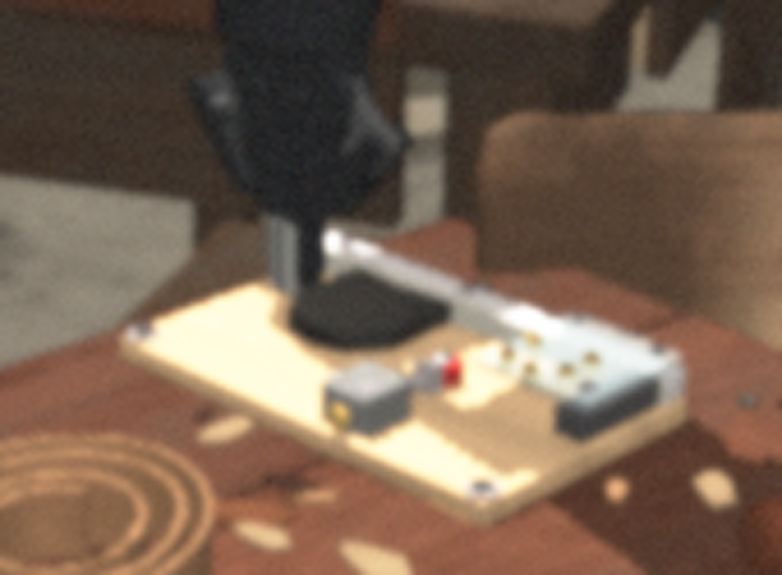

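The heel has slid about 27 mm and is still parallel to the fence (its far edge (375,272)-(450,308) has the bed's slope). Going on to the roller.

Emit:
play_rows([
  [0.0001, 0, -0.004, 0, 0, 0],
  [0.0002, 0, -0.008, 0, 0, 0],
  [0.0003, 0, -0.012, 0, 0, 0],
  [0.0004, 0, -0.016, 0, 0, 0],
  [0.0005, 0, -0.02, 0, 0, 0],
  [0.0006, 0, -0.024, 0, 0, 0],
  [0.0007, 0, -0.028, 0, 0, 0],
  [0.0008, 0, -0.032, 0, 0, 0],
  [0.0009, 0, -0.036, 0, 0, 0],
  [0.0009, 0, -0.036, 0, 0, 0],
])

```text
t: 17.3
tcp_pos: [0.5243, -0.3552, -0.0141]
tool_rot: [0.377, -0.598, 0.598, -0.378]
force: [0.2, -0.3, -0.4]
finger_gap: -0.002
```

```bash
python3 look.py s15
```

```text
17.35 [ 0.04 -0.6   0.87]
[-111.14827028    4.76392264  -14.17104824] jig-frame force [-0.3  0.5  0.9]
tip px [[352. 372.]]
tool axes in jig [[0.0, -0.001, -1.0], [1.0, -0.0, 0.0], [-0.0, -1.0, 0.001]]
```

View pics/s15.png

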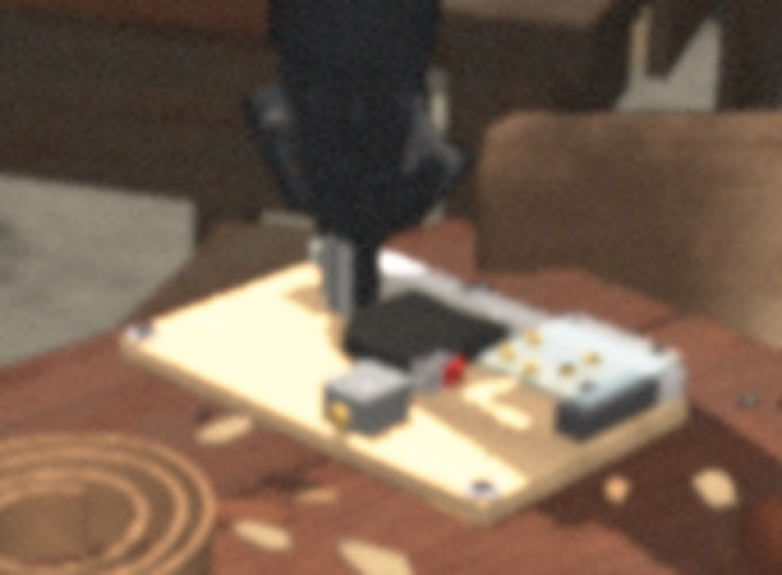

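The heel is at the roller, its leading tip at (508,335) and still along the fence. Pushing past the roller.

Emit:
play_rows([
  [0.0002, 0, -0.003, 0, 0, 0],
  [0.0003, 0, -0.006, 0, 0, 0],
  [0.0004, 0, -0.009, 0, 0, 0],
  [0.0005, 0, -0.012, 0, 0, 0],
  [0.0005, 0, -0.015, 0, 0, 0],
])

```text
t: 17.85
tcp_pos: [0.5195, -0.3538, -0.0116]
tool_rot: [0.373, -0.592, 0.605, -0.38]
force: [17.0, 0.4, 2.5]
finger_gap: 0.002
```

```bash
python3 look.py s16
```

```text
17.9 [13.58  0.08  0.89]
[-105.63061154    5.51051782  -11.61476812] jig-frame force [-12.2  -5.9   0.9]
tip px [[361. 370.]]
tool axes in jig [[0.003, -0.021, -1.0], [1.0, 0.002, 0.003], [0.002, -1.0, 0.021]]
```

View pics/s16.png

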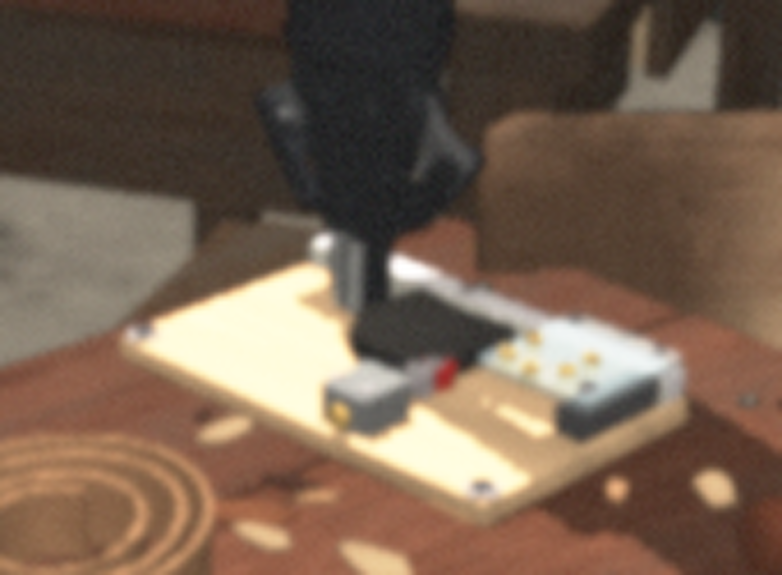

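The roller is being pushed back with 12 N along the fence and 6 N toward it. The arm yields about 9 mm. Going on gently.

Emit:
play_rows([
  [0, 0, -0.001, 0, 0, 0],
  [0, 0, -0.002, 0, 0, 0],
  [0, 0, -0.003, 0, 0, 0],
  [0, 0, -0.004, 0, 0, 0],
  [0, 0, -0.004, 0, 0, 0],
  [0, 0, -0.004, 0, 0, 0],
])

```text
t: 18.5
tcp_pos: [0.516, -0.3523, -0.0115]
tool_rot: [0.373, -0.591, 0.605, -0.38]
force: [16.2, -0.4, 2.4]
finger_gap: -0.003
```

```bash
python3 look.py s17
```

```text
18.55 [15.84 -0.26  0.79]
[-102.44395154    5.73541791  -11.43879047] jig-frame force [-14.4  -6.6   0.8]
tip px [[367. 372.]]
tool axes in jig [[0.003, -0.022, -1.0], [1.0, 0.003, 0.003], [0.003, -1.0, 0.022]]
```

View pics/s17.png

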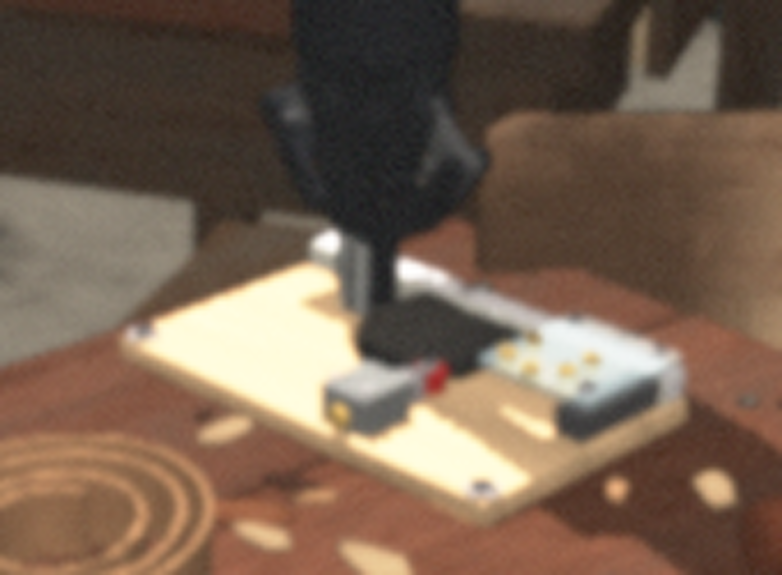

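Emit:
play_rows([
  [0, 0.0005, -0.0015, 0, 0, 0],
  [0, 0.001, -0.003, 0, 0, 0],
  [0, 0.0015, -0.0045, 0, 0, 0],
  [0, 0.0015, -0.006, 0, 0, 0],
  [0, 0.0015, -0.0075, 0, 0, 0],
  [0, 0.0015, -0.009, 0, 0, 0],
  [0, 0.0015, -0.009, 0, 0, 0],
])

```text
t: 19.25
tcp_pos: [0.5038, -0.3464, -0.0139]
tool_rot: [0.375, -0.594, 0.602, -0.379]
force: [8.3, -0.2, 2.8]
finger_gap: -0.004
```

```bash
python3 look.py s18
```

```text
19.3 [8.25 0.08 2.58]
[-88.95112666   5.59102895 -13.95523715] jig-frame force [-7.4 -3.6  2.6]
tip px [[387. 386.]]
tool axes in jig [[0.001, -0.013, -1.0], [1.0, 0.002, 0.001], [0.002, -1.0, 0.013]]
```

View pics/s18.png

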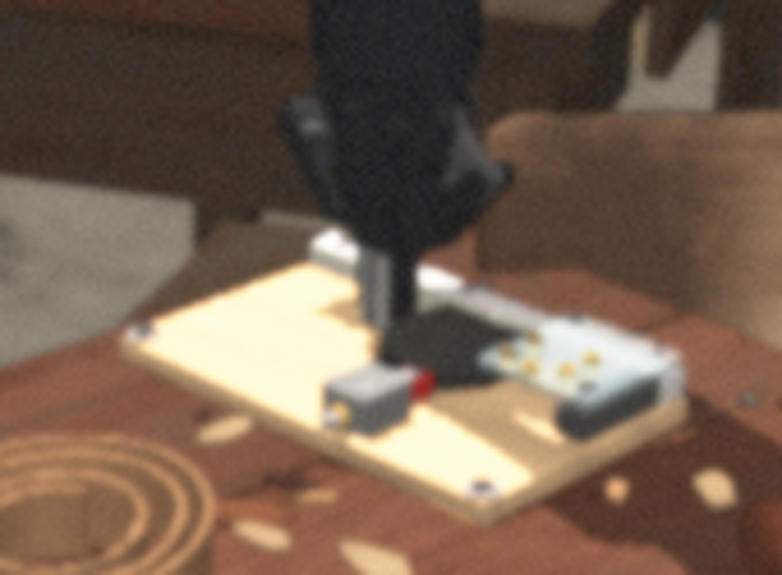

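Past the steepest part: the force is down to 7 N, and the plunger's brass tail shows sticking out at (335,415). Continuing.

Emit:
play_rows([
  [0, 0, -0.002, 0, 0, 0],
  [0, 0, -0.004, 0, 0, 0],
  [0, 0, -0.006, 0, 0, 0],
  [0, 0, -0.008, 0, 0, 0],
  [0, 0, -0.01, 0, 0, 0],
  [0, 0, -0.012, 0, 0, 0],
  [0, 0, -0.014, 0, 0, 0],
  [0, 0, -0.014, 0, 0, 0],
])

```text
t: 20.1
tcp_pos: [0.4904, -0.3398, -0.0141]
tool_rot: [0.375, -0.595, 0.602, -0.379]
force: [7.1, 0.6, 5.4]
finger_gap: -0.001
```

```bash
python3 look.py s19
```

```text
20.15 [7.25 1.21 3.51]
[-73.95612192   5.48527777 -14.07422399] jig-frame force [-6.  -4.2  3.5]
tip px [[411. 396.]]
tool axes in jig [[0.001, -0.011, -1.0], [1.0, 0.001, 0.001], [0.001, -1.0, 0.011]]
```

View pics/s19.png

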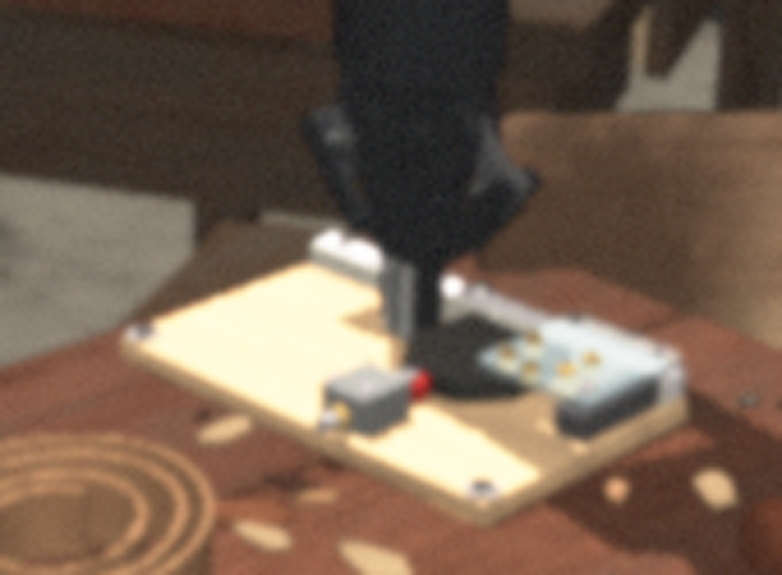

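Emit:
play_rows([
  [0, -0.0005, -0.002, 0, 0, 0],
  [0, -0.001, -0.004, 0, 0, 0],
  [0, -0.001, -0.006, 0, 0, 0],
  [0, -0.001, -0.008, 0, 0, 0],
  [0, -0.001, -0.01, 0, 0, 0],
  [0, -0.001, -0.012, 0, 0, 0],
  [0, -0.001, -0.014, 0, 0, 0],
  [0, -0.001, -0.014, 0, 0, 0],
])

```text
t: 20.95
tcp_pos: [0.4744, -0.3321, -0.0142]
tool_rot: [0.377, -0.597, 0.599, -0.378]
force: [3.9, -0.2, 4.2]
finger_gap: 0.002
```

```bash
python3 look.py s20
```

```text
21.0 [ 4.81 -0.15  4.4 ]
[-56.28425784   5.43600493 -14.23041381] jig-frame force [-4.4 -1.9  4.4]
tip px [[439. 409.]]
tool axes in jig [[0.0, -0.003, -1.0], [1.0, 0.0, 0.0], [0.0, -1.0, 0.003]]
```

View pics/s20.png

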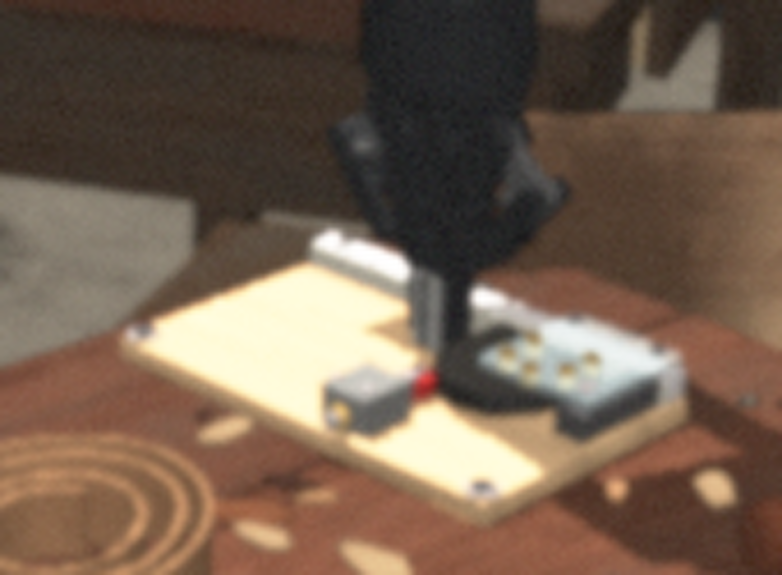

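Emit:
play_rows([
  [0, -0.0005, -0.0015, 0, 0, 0],
  [0, -0.001, -0.003, 0, 0, 0],
  [0, -0.001, -0.0045, 0, 0, 0],
  [0, -0.001, -0.006, 0, 0, 0],
  [0, -0.001, -0.0075, 0, 0, 0],
  [0, -0.001, -0.009, 0, 0, 0],
  [0, -0.001, -0.009, 0, 0, 0],
])

```text
t: 21.7
tcp_pos: [0.4649, -0.3273, -0.014]
tool_rot: [-0.377, 0.598, -0.598, 0.377]
force: [0.0, 0.7, 0.6]
finger_gap: -0.0
```

```bash
python3 look.py s21
```

```text
21.75 [-0.77  0.67 -0.74]
[-45.89659909   5.17138388 -13.93125941] jig-frame force [ 1.  -0.3 -0.7]
tip px [[456. 416.]]
tool axes in jig [[0.0, -0.0, -1.0], [1.0, -0.0, 0.0], [-0.0, -1.0, 0.0]]
```

View pics/s21.png

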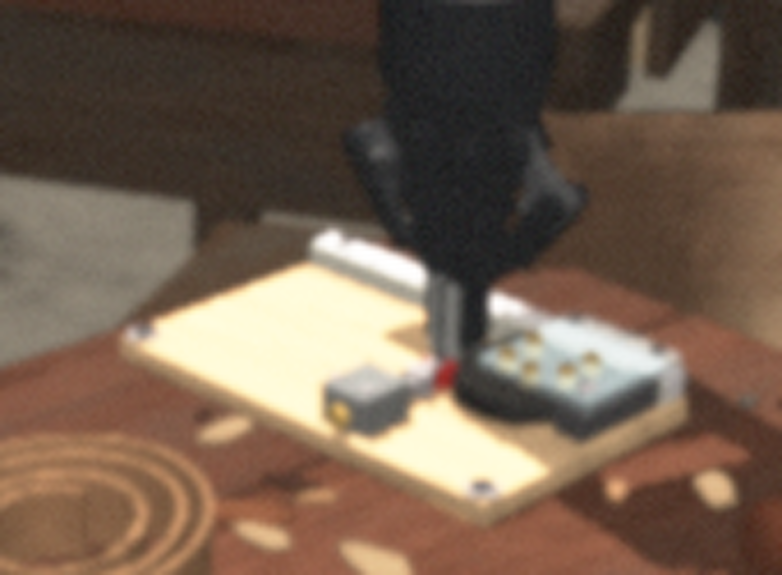

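The roller has sprung in behind the heel at (447,373) and the finger force dropped to 0. I'll press gently to confirm it is home against the stop.

Emit:
play_rows([
  [0, 0, -0.0015, 0, 0, 0],
  [0, 0, -0.003, 0, 0, 0],
  [0, 0, -0.003, 0, 0, 0],
])

```text
t: 22.05
tcp_pos: [0.4632, -0.3267, -0.0137]
tool_rot: [0.377, -0.597, 0.599, -0.378]
force: [1.4, -0.5, 0.1]
finger_gap: 0.001
```

Emit:
play_rows([
  [0, 0, -0.0015, 0, 0, 0],
  [0, 0, -0.003, 0, 0, 0],
  [0, 0, -0.003, 0, 0, 0],
])

```text
t: 22.35
tcp_pos: [0.4617, -0.3266, -0.013]
tool_rot: [0.377, -0.596, 0.6, -0.378]
force: [5.3, -1.4, 3.2]
finger_gap: 0.001
```

Emit:
play_rows([
  [0, 0, -0.0015, 0, 0, 0],
  [0, 0, -0.002, 0, 0, 0],
  [0, 0, -0.002, 0, 0, 0],
])

```text
t: 22.65
tcp_pos: [0.4597, -0.3259, -0.0126]
tool_rot: [0.377, -0.596, 0.6, -0.378]
force: [4.5, -1.8, 6.0]
finger_gap: -0.0
```

```bash
python3 look.py s22
```

```text
22.7 [ 3.31 -1.6   7.  ]
[-40.30046211   6.06040328 -12.60437847] jig-frame force [-3.7  0.   7. ]
tip px [[466. 417.]]
tool axes in jig [[0.0, -0.005, -1.0], [1.0, 0.002, 0.0], [0.002, -1.0, 0.005]]
```

View pics/s22.png

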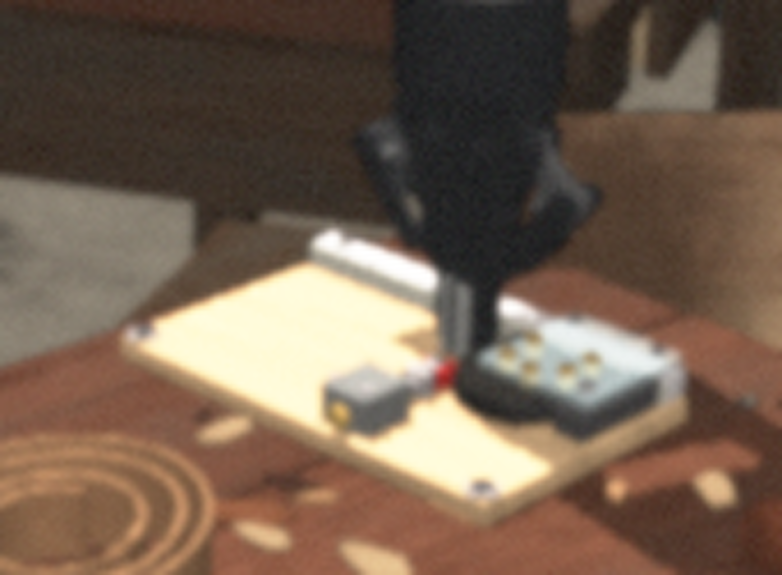

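The finger went about 3 mm farther than expected, with a rising upward force (7 N). I won't press on: back off and take a clear top view.

Emit:
play_rows([
  [0, 0, 0.004, 0, 0, 0],
  [0, 0, 0.01, 0, 0, 0],
  [0, 0, 0.018, 0, 0, 0],
  [0, -0.01, 0.024, 0, 0, 0],
  [0, -0.04, 0.026, 0, 0, 0],
  [0, -0.08, 0.026, 0, 0, 0],
  [-0.03, -0.11, 0.026, 0, 0, 0],
  [-0.075, -0.12, 0.026, 0, 0, 0],
  [-0.12, -0.12, 0.026, 0, 0, 0],
  [-0.165, -0.12, 0.026, 0, 0, 0],
  [-0.21, -0.12, 0.026, 0, 0, 0],
  [-0.255, -0.12, 0.026, 0, 0, 0],
])

```text
t: 23.9
tcp_pos: [0.5906, -0.1031, 0.1055]
tool_rot: [-0.378, 0.599, -0.597, 0.377]
force: [0.1, -0.3, -1.3]
finger_gap: -0.0
```

Emit:
play_rows([
  [-0.04, 0, 0, 0, 0, 0],
  [-0.08, 0, 0, 0, 0, 0],
  [-0.08, 0, 0, 0, 0, 0],
])

```text
t: 24.2
tcp_pos: [0.6262, -0.0279, 0.1055]
tool_rot: [-0.379, 0.597, -0.596, 0.379]
force: [0.5, 0.0, -0.4]
finger_gap: -0.001
```

```bash
python3 look.py s23
python3 - <<'E'
from h import *
im=snapshot("top"); crop("top",im,250,105,110,130,4.6,"pics/t5.png"); cv2.imwrite("pics/t5f.png",im[:,:,::-1])
E
```

```text
24.25 [-0.72  0.02 -0.16]
[ -62.47446264 -331.94366733  105.34879434] jig-frame force [ 0.7  0.3 -0.2]
tip px [[-228.  401.]]
tool axes in jig [[-0.005, 0.002, -1.0], [1.0, 0.001, -0.005], [0.001, -1.0, -0.002]]
```

View pics/t5.png

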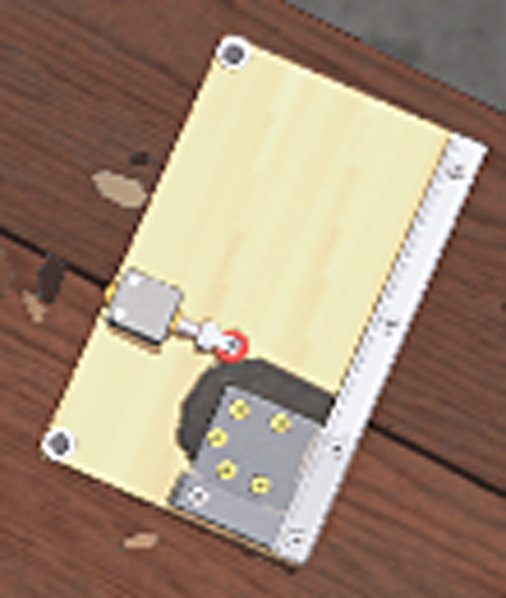

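View pics/s23.png

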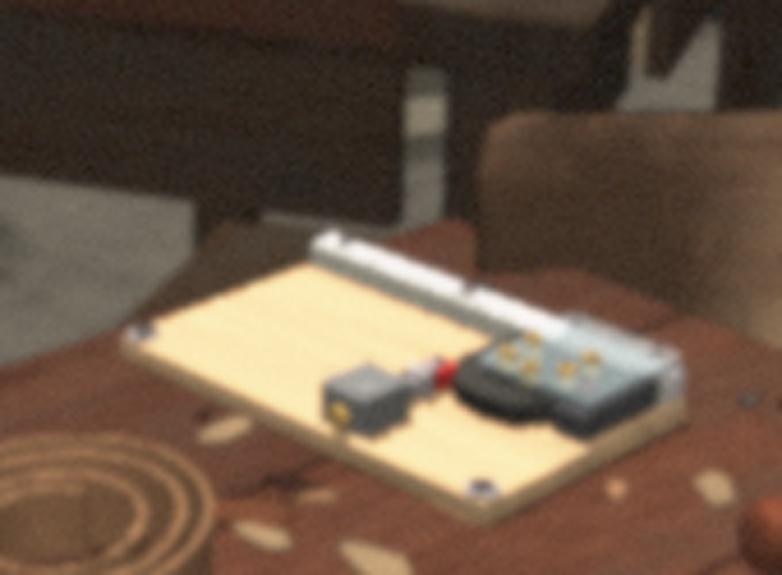

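The heel is in the corner under the plate, with the roller behind its flank at top crop (231,346). Next, compare with the ideal seat outline and check the bystanders.

Run:
```python
from h import *
im=cv2.imread("pics/t5f.png"); s=8; x0,y0=280,165
o=cv2.resize(im[y0:y0+68,x0:x0+60],None,fx=s,fy=s,interpolation=cv2.INTER_CUBIC)
J3=[J[0],J[1],J[2]]
for z in (.012,.024): cv2.polylines(o,[(((proj("top",w(J3,np.c_[HEEL,0*HEEL[:,:1]+z]))-[x0,y0]+.5)*s)-.5).astype(np.int32)],True,(0,255,0),1)
cv2.imwrite("pics/o5.png",o)
# roller red centroid
h=cv2.cvtColor(im,cv2.COLOR_BGR2HSV).astype(int)
for fn in("top0.png","t5f.png"):
    h=cv2.cvtColor(cv2.imread("pics/"+fn),cv2.COLOR_BGR2HSV).astype(int)
    m=((h[...,0]<6)|(h[...,0]>172))&(h[...,1]>150)&(h[...,2]>120)
    ys,xs=np.nonzero(m[170:195,285:312]); print(fn,injig(unproj("top",(xs.mean()+285,ys.mean()+170),.024)[0]))
a=cv2.imread("pics/top0.png").astype(int); b=im.astype(int)
for n,(u,v) in dict(spare=(229,238),tin=(184,190),wax=(201,217),tool=(270,275)).items():
    print(n,np.abs(a-b)[v-20:v+20,u-20:u+20].mean().round(1))
```

```text
top0.png [-30.05063813 -16.16513549  24.        ]
t5f.png [-30.50786281 -20.8706845   24.        ]
spare 8.1
tin 20.9
wax 13.3
tool 7.9
```

View pics/o5.png

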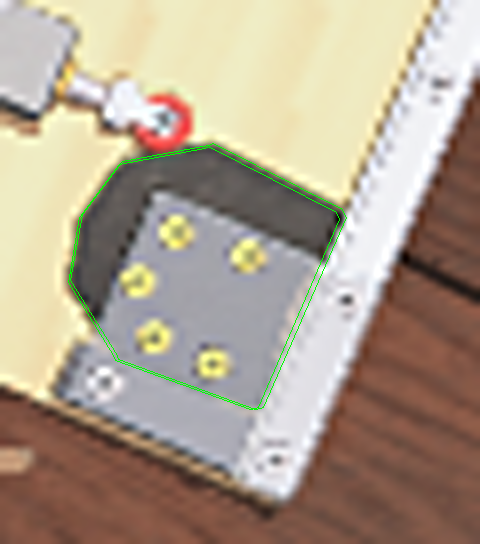

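View pics/t5f.png

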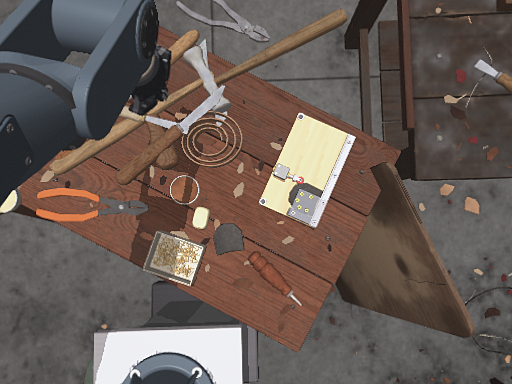

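The heel outline matches the seat to about 1 mm, the roller is sprung in (plunger about 5 mm), the bystanders are in place, and the arm is clear with no force. Handing in.

```bash
python3 -c "
from station import *
print(sense()['t'],sense()['force']); print(sign_off())"
```

```text
24.3 [-0.38844536 -0.5762987   0.1490472 ]
the job is handed in; nothing more can be done
None
```

The heel is loaded and I handed the job in at about 24 s of the 58 s allowed. It sits in the corner against the end stop, under the guide plate, with the roller sprung in behind it.

**How it went:** With the gripper shut, I pushed the heel beside its crown on the lagging side until it lay square. I pressed it against the fence with about 9 N. Then I slid it along the fence from its rear flank, past the roller, and gave it a light final press. It was only pushed, never picked up.

**Last checks:**
- **Seat:** in the top view the heel matches the ideal home outline to about 1 mm.
- **Roller:** the plunger reads about 5 mm, against about 6 mm expected when home.
- **Other items:** the spare heel, tin and wax cake look unmoved in the top view. The difference numbers there mostly reflect the arm's changing shadow, so this is by eye.
- **Arm:** it stands well clear, with no force on the tool.

**What disagreed:**
- **Fingertips:** they are about 30 mm shorter than the reported tool point. I saw this in the side camera, confirmed it by touching the bed, and allowed for it.
- **Final press:** the finger went about 3 mm farther than I had estimated, with about 7 N upward. I did not find the cause, so I backed off. The pictures afterwards showed the heel fully home.

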